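Put the marble moulds and the reamer away at the lampworking bench

TASK

Clear up the glassworker's bench: stand each of the three graphite marble moulds upright, hollow up, on the floor of the steel dish made for its size (small in small, medium in medium, large in large), and press the double-ended reamer down into the two spring clips of the tool rest until it snaps fully home, its black grip between the clips. Leave the green glass vase standing where it is.

Things in the scene. Friction and masses are not known exactly. Their poses are not given: they have to be found in the camera images.
- mould_small: the small of three graphite marble moulds: a plain upright dark grey cylinder 30 mm in diameter and 50 mm tall, with a round hollow in its top face; loose. Origin at the centre of its underside, z up.
- mould_medium: the medium of three graphite marble moulds: a plain upright dark grey cylinder 42 mm in diameter and 50 mm tall, with a round hollow in its top face; loose. Origin at the centre of its underside, z up.
- mould_large: the large of three graphite marble moulds: a plain upright dark grey cylinder 54 mm in diameter and 50 mm tall, with a round hollow in its top face; loose. Origin at the centre of its underside, z up.
- dish_small: the small of three low round steel dishes, fixed to the bench: 48 mm inside, 56 mm outside, rim 9 mm above the bench, floor 3 mm thick; made for the 30 mm mould. Origin at the centre of its underside, on the bench, z up.
- dish_medium: the medium of three low round steel dishes, fixed to the bench: 60 mm inside, 68 mm outside, rim 9 mm above the bench, floor 3 mm thick; made for the 42 mm mould. Origin at the centre of its underside, on the bench, z up.
- dish_large: the large of three low round steel dishes, fixed to the bench: 72 mm inside, 80 mm outside, rim 9 mm above the bench, floor 3 mm thick; made for the 54 mm mould. Origin at the centre of its underside, on the bench, z up.
- reamer: double-ended hand reamer, loose, lying flat: square black grip 44 mm long, 24 x 24 mm in section, in the middle; each side of it a round steel shaft 14 mm thick reaching 62 mm from the middle, then a tip; 180 mm long in all, about 0.12 kg. Origin at mid grip on the shaft axis (12 mm above the bench at the start); x runs along the shafts. Either end may point either way.
- rest: fixed tool rest: aluminium base 130 x 60 x 8 mm with two brass spring clips, 12 mm wide, 42 mm either side of its middle along x, mouths open upward, flared tips 57 mm up. The reamer lies along x, a shaft in each clip, grip in the free 72 mm between. Pressing down (5 to 15 N) snaps it home on black saddles: axis 34 mm above the bench; unsnapped, 45 mm or more. Origin: underside centre, z up.
- vase: small finished vase of green glass, upright and loose, 50 mm in diameter at the belly, 72 mm tall, about 0.12 kg; to be left alone. Origin at the centre of its underside, z up.
There are look-alikes about, which are no part of the job. What is shaped like the rest but purple or turquoise is not meant.

How it is judged:
By the outcome, as a careful person would: the job done as asked, in the order asked, and still so for the second after the job is handed in, with the robot touching nothing.
It also fails if it takes over 102 s, if anything falls off the work surface, if the arm or the gripper's body presses on something with over 40 N, if the wrist force passes 120 N, or if a joint passes its speed limit or range.

ROBOT

A 7-joint arm with a two-finger parallel gripper is mounted at the origin on the work surface. World frame = base frame: x ahead of the robot, y to its left, z up, the work surface at z = 0. Lengths are in m, angles in rad, forces in N, time in s.
With the tool pointing down it reaches from about 0.4 to 0.875 m from the base axis. Payload 4.4 kg.
Tool frame: the origin (TCP) lies on the centre line of the jaws, within the pads' length; the fingertips stand tips_ahead ahead of it and the grasp point (between the pads) lies 3 mm ahead of it (tips_ahead is the distance from the TCP to the fingertips, in m); z points along the fingers, y is the direction in which the jaws open and shut (so a half turn about z gives the same grasp; the last joint's range is limited). The gripper opens to 85 mm and grips with 20 to 120 N. Pads are 22 mm wide; open, the fingers measure 114 mm over their backs; the gripper's body (76 mm by 85 mm) begins 54 mm behind the grasp point. The pads swing forward as they close: fully open they stand 13 mm farther back than shut.
Start: joints at [1.15, 0.628, 0.038, 1.517, -0.027, 0.996, -0.02], TCP at [0.226, -0.61, 0.253] pointing down, gripper open.
Joint ranges: [-3.06, 3.06], [-0.37, 2.12], [-1.25, 1.32], [0.18, 2.47], [-1.1, 4.24], [0.23, 1.98], [-2.94, 2.94]. Speed limits (rad/s): [2.57, 2.57, 3.14, 3.14, 3.14, 3.14, 3.14].

INTERFACE

Orientations are given as a unit quaternion [w, x, y, z].
In Python, from station import sense, snapshot, sign_off, tips_ahead gives the robot as it stands.
- The arm moves only by the tool move_arm, never from a script. Its argument "plan" is a list of rows, each an object with "travel": the shift along the tool's x, y, z in mm, a list of three; "turn": the turn about the tool's z in rad; "gripper": the finger opening in mm, from 0 to 85.4. A call has 1 to 5 rows; each row is the pose to reach, as a shift and turn from the pose commanded when the call began, along the tool's axes at that moment; what a row does not reach only later rows make up. A row lasts 1/12 s, in which the tool goes at most 41.7 mm and 7.16 degrees, less where a joint would pass 70% of its speed; a pose out of reach is approached as far as the arm can. A call with a gripper value outside its range is refused whole. The fingers move at their own pace and stop on an object; "grip_force" is the grip in N (left out, the last holds). Time passes only in rows, so rows that repeat a pose let the fingers close. It gives the time, the measured TCP pose, the force and the opening at its end, in the units of the state.
- sense(): the state, without advancing time (a new reading comes with each control period).
- snapshot(name): name is "scene" or "top"; returns a dict with "frame" (384x512x3 uint8, red, green, blue), "range_z" (384x512 float32, m along the optical axis (not along the pixel's ray), 0 where there is no reading), "fov_y" (degrees; the focal length in pixels is half the picture's height over the tangent of half this angle, whatever the lens; pixels are square), "cx", "cy" (the principal point, pixels), "k1" (the pictures are not rectified: a ray, as slopes to the right and down, at radius r is drawn at 1 + k1 r^2 times it, then the intrinsics apply), "xyz" and "attitude" of the camera in the world. Camera axes: x right, y up, looking along -z (the intrinsics and any distortion apply to the point x, -y, -z); pixel columns grow to the right and rows downward; lengths in m; the calibration is good to about 2 mm. A picture is of the moment at which its call begins.
- sign_off(): hands the job in, once; it reports no verdict.
The state is a dict: "t": time; "qpos": joint angles; "dq": joint speeds; "tau": joint torques, N m; "eef_pos": TCP position; "orientation": TCP orientation; "ft_force": force on the tool from outside, world axes, zero at the start; "ft_torque": the same for the moment, N m; "width": opening from 0.0 (shut) to 1.0 (fully open).
Only numpy, scipy, OpenCV 4.12 (cv2) and the standard library are available. Lean on these libraries where they do the work, as an engineer would, in place of code of your own. Each camera call takes 0.05 s, during which the arm holds its last target.

## Working session

There is one attempt and no reset: what is moved stays moved. The work goes in short steps, Python scripts to look and compute and a tool call to move; the robot and the scene stay as the last step left them, time stands still between calls to the robot, and variables do not carry over. Pictures are saved under pics/ and viewed, and the job is handed in when it is done.

Besides the shell and the picture viewer there is one more tool, called after "Request:" as a command line: name --argument value ..., lists and objects as JSON in quotes. move_arm: Moves the arm, as the interface text tells. Its arguments: {"type":"object","properties":{"plan":{"type":"array","items":{"type":"object","properties":{"travel":{"type":"array","items":{"type":"number"}},"turn":{"type":"number"},"gripper":{"type":"number"}}}},"grip_force":{"type":"number"}},"required":["plan"]}

```bash
ls; mkdir -p pics; python3 - <<'E'
from station import *
import cv2,numpy as np
import station
print(sense(), tips_ahead if not callable(tips_ahead) else tips_ahead())
for n in("scene","top"):
    s=snapshot(n); np.savez(f"pics/{n}0.npz",**s)
    cv2.imwrite(f"pics/{n}0.png",cv2.resize(s["frame"][:,:,::-1],(800,600),interpolation=cv2.INTER_CUBIC))
    print(n,{k:s[k] for k in s if k not in("frame","range_z")},s["range_z"].min(),s["range_z"].max())
E
```

```text
pics
{'t': 0.0, 'qpos': array([ 1.15017488,  0.62933898,  0.03845585,  1.51836912, -0.02701441,
        0.99626581, -0.01999956]), 'dq': array([ 0.00097081, -0.00032502, -0.00032242,  0.00039912,  0.00247852,
       -0.00071902, -0.00014833]), 'tau': array([-3.03784700e-04, -5.63411415e+01,  1.22629479e+00, -1.93449408e+01,
        1.11411506e-02,  1.04032375e-02,  1.58858211e-05]), 'eef_pos': array([ 0.22565   , -0.60896452,  0.25239355]), 'orientation': array([-9.15011207e-04,  9.84305171e-01,  1.76472272e-01, -1.74286158e-04]), 'ft_force': array([0.01813689, 0.03053376, 0.07490758]), 'ft_torque': array([-0.02722911,  0.06671773, -0.03447216]), 'width': 1.001762137676501} 0.022
scene {'fov_y': 56.64689566521688, 'cx': 255.45872622152254, 'cy': 190.08075669460075, 'k1': -0.008750211404754809, 'xyz': array([ 1.09709698, -0.63513612,  0.58135239]), 'attitude': array([0.8274756 , 0.44927628, 0.16450966, 0.29389032])} 0.0 3.9994223
top {'fov_y': 45.696580202793314, 'cx': 258.0996458401439, 'cy': 185.61335866699469, 'k1': -0.1244169563948792, 'xyz': array([0.27236853, 0.02332592, 1.51921237]), 'attitude': array([-0.66119625, -0.06799929,  0.07278917,  0.74357067])} 0.0 2.5653088
```

View pics/scene0.png

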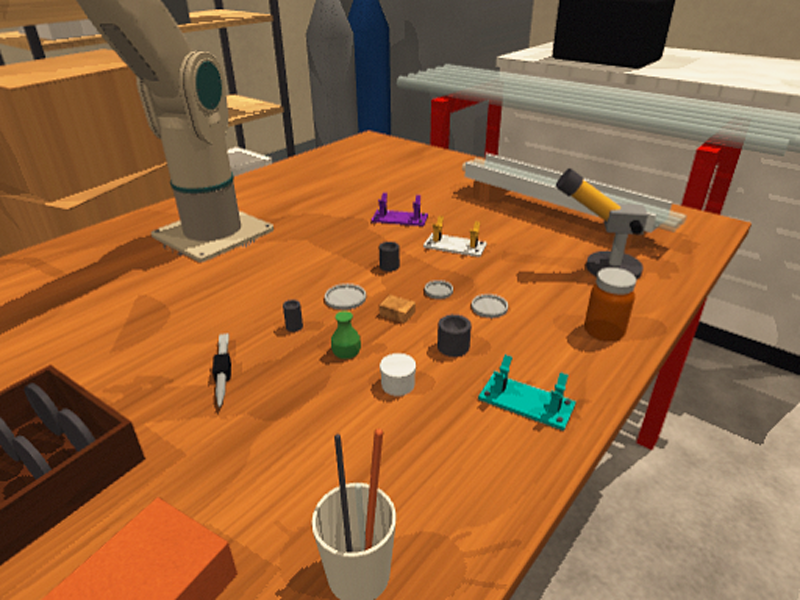

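View pics/top0.png

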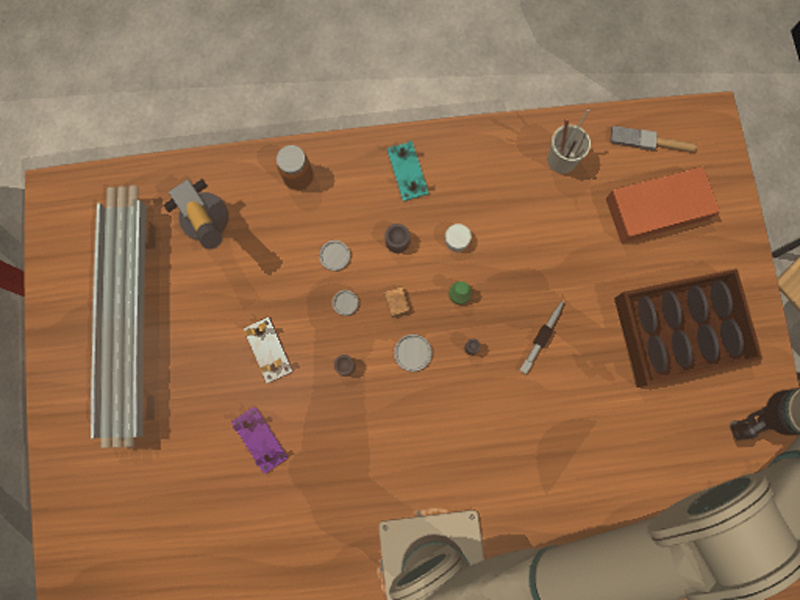

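The scene view (800x600 px) shows these objects:
- **Moulds (dark):** (292,316), (388,256) and (453,334).
- **Dishes:** (345,296), (438,289) and (490,306).
- **Reamer:** (222,370).
- **Rest with brass clips:** (455,240). Its purple (400,210) and turquoise (528,395) look-alikes are not meant.
- **Vase:** (345,337).
- **White jar:** (398,374), a distractor.

Next I'll measure them.

```bash
cat > h.py <<'E'
import numpy as np, cv2
from scipy.spatial.transform import Rotation as R
def load(f): 
    d=np.load(f); return {k:d[k] for k in d.files}
def cam(s):
    H=s["frame"].shape[0]; f=H/2/np.tan(np.radians(float(s["fov_y"]))/2)
    K=np.array([[f,0,float(s["cx"])],[0,f,float(s["cy"])],[0,0,1]])
    q=s["attitude"]; M=R.from_quat([q[1],q[2],q[3],q[0]]).as_matrix()
    return K,np.array([float(s["k1"]),0,0,0]),M,s["xyz"]
def rays(s,uv):
    K,D,M,o=cam(s)
    p=cv2.undistortPoints(np.asarray(uv,float).reshape(-1,1,2),K,D).reshape(-1,2)
    d=np.c_[p[:,0],-p[:,1],-np.ones(len(p))]
    return o,d@M.T
def onplane(s,uv,z):
    o,d=rays(s,uv); return o+d*((z-o[2])/d[:,2])[:,None]
def cloud(s):
    H,W=s["range_z"].shape; v,u=np.mgrid[:H,:W]
    o,d=rays(s,np.c_[u.ravel(),v.ravel()])
    return (o+d*s["range_z"].reshape(-1,1)).reshape(H,W,3)
def proj(s,P):
    K,D,M,o=cam(s); c=(np.asarray(P,float).reshape(-1,3)-o)@M
    c=c*[1,-1,-1]
    return cv2.projectPoints(c,np.zeros(3),np.zeros(3),K,D)[0].reshape(-1,2)
def tri(sa,ua,sb,ub):
    o1,d1=rays(sa,[ua]);o2,d2=rays(sb,[ub]);d1=d1[0];d2=d2[0]
    t=np.linalg.lstsq(np.c_[d1,-d2],o2-o1,rcond=None)[0]
    a=o1+t[0]*d1;b=o2+t[1]*d2
    return (a+b)/2,np.linalg.norm(a-b)
E
python3 - <<'E'
from h import *
for n in("scene","top"):
    s=load(f"pics/{n}0.npz"); c=cloud(s); m=(c[...,2]>-.02)&(c[...,2]<.02)&(s["range_z"]>0)&(c[...,0]>.35)&(c[...,0]<.8)&(abs(c[...,1])<.3)
    p=c[m]; A=np.c_[p[:,:2],np.ones(len(p))]; print(n,np.linalg.lstsq(A,p[:,2],rcond=None)[0],np.median(p[:,2]),np.percentile(p[:,2],[10,90]))
    g=(c[...,2]>.006)&(c[...,2]<.15)&(s["range_z"]>0)&(c[...,0]>.2)&(c[...,0]<1.0)&(abs(c[...,1])<.5)
    k,l,st,ce=cv2.connectedComponentsWithStats(g.astype(np.uint8))
    for i in range(1,k):
        if st[i,4]<25: continue
        q=c[l==i]; print(st[i,:5],np.round((q.min(0)+q.max(0))/2,3),np.round(np.ptp(q,axis=0),3),"ztop",round(np.percentile(q[:,2],95),4),np.median(s["frame"][l==i],axis=0))
E
```

```text
scene [-0.00166757  0.00104223  0.00117332] -0.000505805171262641 [-0.00191919  0.00165949]
[239 124  35  20 292] [0.3   0.329 0.032] [0.133 0.098 0.051] ztop 0.0528 [107.5  36.  116. ]
[ 371  129   44   89 2235] [0.816 0.319 0.078] [0.181 0.314 0.144] ztop 0.1379 [97. 66. 49.]
[271 139  41  24 388] [0.486 0.299 0.032] [0.136 0.097 0.052] ztop 0.0519 [207.5 158.5 133.5]
[243 155  13  17 207] [0.432 0.134 0.029] [0.042 0.041 0.044] ztop 0.0499 [37. 34. 33.]
[272 180  18  10  46] [0.569 0.12  0.008] [0.053 0.054 0.004] ztop 0.0101 [131.  122.5 111.5]
[208 182  22  15  52] [ 0.432 -0.011  0.008] [0.056 0.08  0.005] ztop 0.0096 [148.5 135.5 114.5]
[218 184  16  13  30] [ 0.467 -0.008  0.008] [0.033 0.072 0.004] ztop 0.0096 [132.5 125.  112.5]
[243 189  23  16 253] [0.557 0.009 0.016] [0.059 0.049 0.02 ] ztop 0.0246 [189. 119.  54.]
[302 189  23  14  68] [0.676 0.135 0.008] [0.067 0.069 0.004] ztop 0.0097 [141. 131. 117.]
[181 192  13  19 198] [ 0.441 -0.137  0.029] [0.029 0.03  0.044] ztop 0.05 [38. 35. 35.]
[212 200  19  29 401] [ 0.56  -0.129  0.04 ] [0.045 0.046 0.067] ztop 0.0716 [54
[... 1810 characters left out ...]
479  0.042] [0.203 0.042 0.072] ztop 0.0738 [67. 44. 30.]
[213 186  17  17  97] [0.563 0.122 0.012] [0.057 0.056 0.011] ztop 0.0144 [146. 137. 125.]
[332 192  29  48 276] [ 0.44  -0.287  0.02 ] [0.147 0.115 0.027] ztop 0.0278 [130.5 110.   93. ]
[156 203  31  42 615] [0.482 0.301 0.034] [0.138 0.096 0.057] ztop 0.0538 [194. 184. 165.]
[252 213  26  25 150] [ 0.441 -0.01   0.012] [0.081 0.084 0.012] ztop 0.0144 [153.  141.  126.5]
[298 217   9  10  74] [ 0.436 -0.133  0.033] [0.03  0.026 0.048] ztop 0.0554 [83. 71. 63.]
[212 226  16  15 155] [0.431 0.141 0.033] [0.048 0.05  0.053] ztop 0.0545 [91. 73. 63.]
[148 259  36  46 659] [0.293 0.335 0.036] [0.15 0.11 0.06] ztop 0.0524 [126.  72. 121.]
```

```bash
python3 - <<'E'
from h import *
S={n:load(f"pics/{n}0.npz") for n in("scene","top")}; C={n:cloud(S[n]) for n in S}
off={"scene":0,"top":.003}
objs=dict(ms=(.439,-.135,.045,.06,.025),mm=(.432,.137,.045,.06,.03),ml=(.694,-.005,.045,.06,.035),ds=(.566,.121,.006,.013,.035),dm=(.676,.133,.006,.013,.04),dl=(.437,-.01,.006,.013,.048))
for k,(x,y,z0,z1,r) in objs.items():
    ce={}
    for n in S:
        c=C[n]; h=c[...,2]-off[n]
        m=(np.hypot(c[...,0]-x,c[...,1]-y)<r)&(h>z0)&(h<z1)
        v,u=np.nonzero(m); hull=cv2.convexHull(np.c_[u,v].astype(np.float32))
        e=cv2.fitEllipse(hull) if len(hull)>=5 else None
        ce[n]=e[0]; zz=.05 if k[0]=='m' else .009
        P=onplane(S[n],[e[0]],zz)[0]; H=onplane(S[n],hull.reshape(-1,2),zz); (cc,rr)=cv2.minEnclosingCircle(H[:,:2].astype(np.float32))
        print(k,n,"px",np.round(e[0],1),"plane",np.round(P,4),"circ",np.round(cc,4),"D",round(2000*rr,1))
    p,g=tri(S["scene"],ce["scene"],S["top"],ce["top"]); print("   tri",np.round(p,4),"gap",round(g,4))
# reamer & rest crops
s=S["scene"]["frame"]
a=cv2.resize(s[120:175,225:320,::-1],None,fx=8,fy=8,interpolation=cv2.INTER_CUBIC)
cv2.imwrite("pics/rest.png",a)
t=S["top"]["frame"]
b=cv2.resize(t[180:260,150:215,::-1],None,fx=6,fy=6,interpolation=cv2.INTER_CUBIC); d=cv2.resize(t[180:260,320:370,::-1],None,fx=6,fy=6,interpolation=cv2.INTER_CUBIC)
cv2.imwrite("pics/top_rr.png",np.hstack([b,d]))
E
```

```text
ms scene px [186.2 195.4] plane [ 0.4424 -0.1384  0.05  ] circ [ 0.4416 -0.1387] D 35.1
ms top px [302.6 220.8] plane [ 0.4358 -0.1339  0.05  ] circ [ 0.436  -0.1343] D 28.8
   tri [ 0.4364 -0.1342  0.0453] gap 0.0005
mm scene px [248.9 158. ] plane [0.4349 0.1323 0.05  ] circ [0.4344 0.1323] D 45.1
mm top px [220.1 233.1] plane [0.4274 0.1361 0.05  ] circ [0.4275 0.1361] D 41.6
   tri [0.4288 0.1374 0.0457] gap 0.0027
ml scene px [290.6 207.9] plane [ 0.6946 -0.0099  0.05  ] circ [ 0.6945 -0.0099] D 59.0
ml top px [254.3 150.4] plane [ 0.6892 -0.0054  0.05  ] circ [ 0.6892 -0.0054] D 53.7
   tri [ 0.6909 -0.0051  0.0455] gap 0.0011
ds scene px [280.4 184.5] plane [0.5703 0.1191 0.009 ] circ [0.5693 0.1194] D 56.6
ds top px [221.1 193.3] plane [0.5649 0.1222 0.009 ] circ [0.5653 0.1224] D 55.1
   tri [0.5664 0.1231 0.0053] gap 0.002
dm scene px [313.2 195. ] plane [0.6781 0.1318 0.009 ] circ [0.6785 0.132 ] D 71.3
dm top px [214.  162.7] plane [0.6737 0.1356 0.009 ] circ [0.6749 0.1364] D 69.9
   tri [0.6751 0.1362 0.0054] gap 0.001
dl scene px [220.5 189.1] plane [ 0.4459 -0.0132  0.009 ] circ [ 0.4449 -0.0127] D 81.9
dl top px [264.3 225.3] plane [ 0.4405 -0.0096  0.009 ] circ [ 0.4406 -0.0093] D 79.8
   tri [ 0.4412 -0.0093  0.0051] gap 0.0009
```

View pics/rest.png

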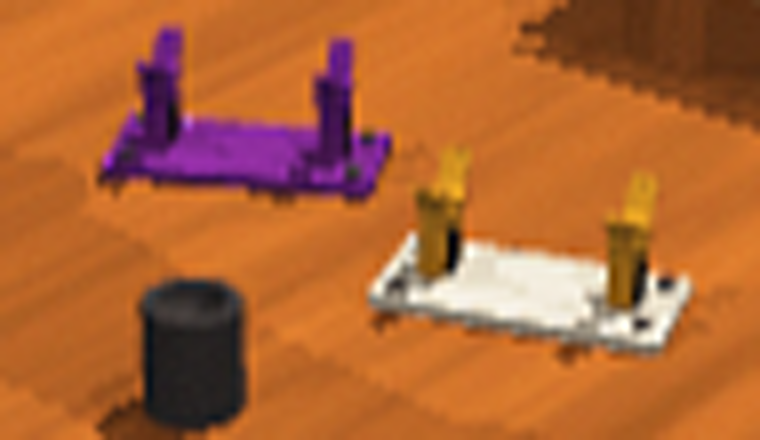

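View pics/top_rr.png

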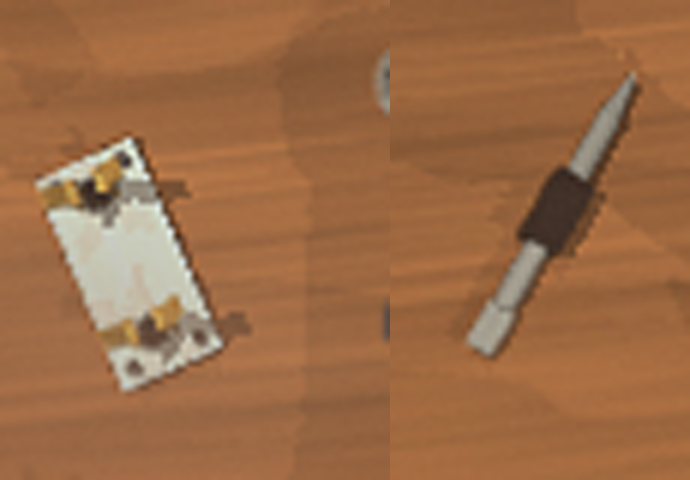

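The rest with white (aluminium) base and brass clips, at crop (530,260) in the first picture, is the one meant. The purple one beside it and the turquoise one are excluded by colour. The reamer's black grip is at about (555,210) in the second picture. The two views differ by about 6 mm, so I will check them against the gripper.

```bash
cat > rr.py <<'E'
from h import *
def rest(s,off,x=.485,y=.30):
    c=cloud(s);h=c[...,2]-off
    m=(np.hypot(c[...,0]-x,c[...,1]-y)<.09)&(h>.0045)&(h<.012)
    v,u=np.nonzero(m); P=onplane(s,np.c_[u,v],.008)
    (cx,cy),(w,hh),a=cv2.minAreaRect((P[:,:2]*1000).astype(np.float32))
    b=cv2.boxPoints(((cx,cy),(w,hh),a)); e=[b[1]-b[0],b[2]-b[1]]; L=max(e,key=np.linalg.norm)
    return cx,cy,w,hh,np.degrees(np.arctan2(L[1],L[0]))%180
def reamer(s,off,x=.44,y=-.288,rad=.11,z0=.007,z1=.04,zp=.012):
    c=cloud(s);h=c[...,2]-off
    m=(np.hypot(c[...,0]-x,c[...,1]-y)<rad)&(h>z0)&(h<z1)
    dark=m&(s["frame"].max(-1)<75)
    v,u=np.nonzero(m); P=onplane(s,np.c_[u,v],zp)[:,:2]
    vx,vy,x0,y0=cv2.fitLine((P*1000).astype(np.float32),cv2.DIST_HUBER,0,.01,.01).ravel()
    v,u=np.nonzero(dark); g=onplane(s,np.c_[u,v],.018)[:,:2].mean(0)*1000
    t=(P*1000-[x0,y0])@[vx,vy]; mid=np.array([x0,y0])+(t.min()+t.max())/2*np.array([vx,vy])
    return np.degrees(np.arctan2(vy,vx))%180,mid,np.ptp(t),"grip",g,len(v)
E
python3 - <<'E'
from rr import *
for n,o in(("scene",0),("top",.003)):
    s=load(f"pics/{n}0.npz"); print(n,"rest",np.round(rest(s,o),1)); print("   reamer",reamer(s,o))
E
```

```text
scene rest [488.4 291.9 129.7  68.9  18.5]
   reamer (np.float32(142.3116), array([ 441.97568107, -290.3038176 ]), np.float64(176.68090129017315), 'grip', array([ 445.30120248, -291.67213814]), 144)
top rest [490.  299.5 153.  152.2  80.4]
   reamer (np.float32(142.18027), array([ 445.17877123, -291.81257221]), np.float64(188.89809795482523), 'grip', array([ 441.54344877, -289.07651858]), 96)
```

```bash
cat > go.py <<'E'
import sys,numpy as np
from station import sense
from scipy.spatial.transform import Rotation as R
def to(x,y,z,yaw=None):
    """yaw: world angle of jaw direction (deg, mod 180)"""
    s=sense();q=s["orientation"];M=R.from_quat([q[1],q[2],q[3],q[0]]).as_matrix()
    t=M.T@(np.array([x,y,z])-s["eef_pos"])*1000
    a=np.degrees(np.arctan2(M[1,1],M[0,1]))
    tr=0 if yaw is None else -np.radians((yaw-a+90)%180-90)
    print("t",round(s["t"],2),"pos",np.round(s["eef_pos"]*1000,1),"jaw",round(a,1),"q",np.round(s["qpos"],2),"w",round(s["width"],3),"F",np.round(s["ft_force"],1))
    print("travel",np.round(t,1),"turn",round(tr,3))
if __name__=="__main__":
    a=[float(v) for v in sys.argv[1:]]; to(*a)
E
python3 go.py .439 -.136 .15
```

```text
t 0.1 pos [ 225.7 -609.   252.5] jaw -69.7 q [ 1.15  0.63  0.04  1.52 -0.03  1.   -0.02] w 1.001 F [ 0.3 -0.5  0.5]
travel [ 364.4 -369.3  103.1] turn 0
```

Request:
move_arm --plan '[{"travel": [30,-30,8],"gripper": 85},{"travel": [60,-60,16],"gripper": 85},{"travel": [90,-90,24],"gripper": 85},{"travel": [118,-118,32],"gripper": 85},{"travel": [146,-146,40],"gripper": 85}]' --grip_force 40

```text
invalid input
```

```bash
python3 go.py .439 -.136 .15
```

```text
t 0.1 pos [ 225.7 -609.   252.5] jaw -69.7 q [ 1.15  0.63  0.04  1.52 -0.03  1.   -0.02] w 1.001 F [ 0.3 -0.5  0.5]
travel [ 364.4 -369.3  103.1] turn 0
```

Probably "turn" is required in every row.

Request:
move_arm --plan '[{"travel": [28,-28,8],"turn": 0,"gripper": 85},{"travel": [56,-56,16],"turn": 0,"gripper": 85},{"travel": [84,-84,24],"turn": 0,"gripper": 85},{"travel": [112,-112,32],"turn": 0,"gripper": 85},{"travel": [140,-140,40],"turn": 0,"gripper": 85}]' --grip_force 40

```text
t: 0.52
eef_pos: [0.3087, -0.4277, 0.2128]
orientation: [-0.0, 0.984, 0.176, 0.0]
ft_force: [1.1, -0.1, 0.2]
width: 0.986
```

```bash
python3 go.py .439 -.136 .15
```

```text
t 0.52 pos [ 308.7 -427.7  212.8] jaw -69.7 q [ 0.87  0.51  0.03  1.9  -0.03  0.73 -0.3 ] w 0.986 F [ 1.1 -0.1  0.2]
travel [ 223.4 -228.4   62.9] turn 0
```

Request:
move_arm --plan '[{"travel": [28,-28,8],"turn": 0,"gripper": 85},{"travel": [56,-56,16],"turn": 0,"gripper": 85},{"travel": [84,-84,24],"turn": 0,"gripper": 85},{"travel": [112,-112,32],"turn": 0,"gripper": 85},{"travel": [140,-140,40],"turn": 0,"gripper": 85}]'

```text
t: 0.93
eef_pos: [0.3914, -0.2479, 0.1729]
orientation: [-0.0, 0.984, 0.176, -0.0]
ft_force: [1.4, 0.8, -0.3]
width: 0.995
```

Request:
move_arm --plan '[{"travel": [25,-26,8],"turn": 0,"gripper": 85},{"travel": [50,-52,16],"turn": 0,"gripper": 85},{"travel": [70,-74,23],"turn": 0,"gripper": 85},{"travel": [83,-88,23],"turn": 0,"gripper": 85},{"travel": [83,-88,23],"turn": 0,"gripper": 85}]'

```text
t: 1.35
eef_pos: [0.4399, -0.1333, 0.1497]
orientation: [-0.001, 0.984, 0.18, 0.0]
ft_force: [0.8, 0.5, -0.0]
width: 0.997
```

```bash
python3 go.py .439 -.136 .042
python3 - <<'E'
from station import *
import cv2,numpy as np
for n in("scene","top"):
    s=snapshot(n); np.savez(f"pics/{n}1.npz",**s)
    f=s["frame"]; c=f[120:240,110:270] if n=="scene" else f[160:280,220:380]
    cv2.imwrite(f"pics/{n}1.png",cv2.resize(c[:,:,::-1],(800,600),interpolation=cv2.INTER_CUBIC))
E
```

```text
t 1.35 pos [ 439.9 -133.3  149.7] jaw -69.2 q [ 0.19  0.54  0.06  2.13 -0.07  0.47 -0.9 ] w 0.997 F [ 0.8  0.5 -0. ]
travel [ -1.9   2.4 107.7] turn 0
```

View pics/scene1.png

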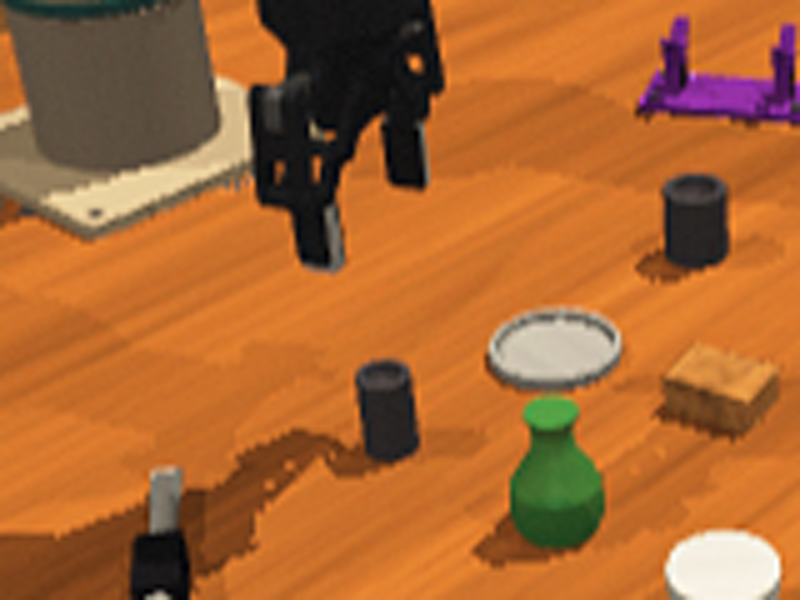

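View pics/top1.png

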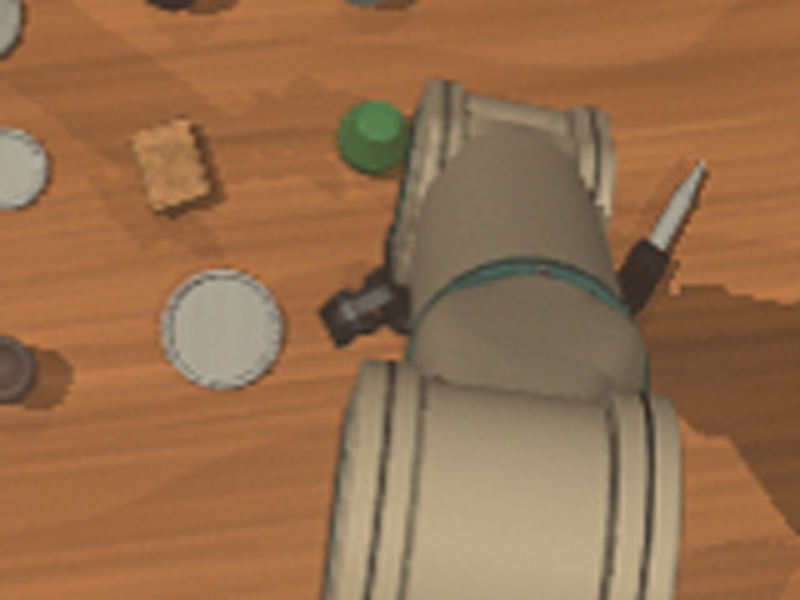

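The scene crop shows the finger pads' ends at (320,268) and (410,187), clear above the small mould at (387,410). In the top view the wrist hides the mould. I'll compare the tips with their predicted projection.

```bash
python3 - <<'E'
from h import *
s=load("pics/scene1.npz"); c=cloud(s)
p=np.array([.4399,-.1333,.1497]); a=np.radians(-69.2); j=np.array([np.cos(a),np.sin(a),0])
for d in(.009,.022):
  for k in(.0427,.057,-.0427,-.057): print(d,k,(proj(s,p+k*j-[0,0,d])[0]-[110,120])*5)
m=(abs(c[...,2]-.15)<.06)&(np.hypot(c[...,0]-.44,c[...,1]+.133)<.075)&(s["range_z"]>0)
# low end of the fingers, in the along-jaw coordinate
for sg in(1,-1):
    q=c[m]; t=((q-p)@j)*sg; q=q[t>.03]; zl=q[:,2].min(); low=q[q[:,2]<zl+.012]; tt=((low-p)@j); n=(low-p)@[-j[1],j[0],0]
    print(sg,"zmin",zl,"t",tt.min(),tt.max(),"n",n.min(),n.max(),len(low))
E
```

```text
0.009 0.0427 [323.96208709 264.08558949]
0.009 0.057 [309.39833605 278.05349157]
0.009 -0.0427 [403.70577661 187.62334404]
0.009 -0.057 [415.96088007 175.87536459]
0.022 0.0427 [327.36567483 286.64116416]
0.022 0.057 [312.96323784 300.78880568]
0.022 -0.0427 [406.27957661 209.14159809]
0.022 -0.057 [418.41518051 197.22623211]
1 zmin 0.13997751355395022 t 0.044011698300655086 0.05644989123443225 n -0.009610919678178134 0.011433135992439515 28
-1 zmin 0.14026748623570268 t -0.04822678834011847 -0.040596035730488186 n -0.010778509964955184 0.011806108381347604 32
```

The scene camera agrees with the arm to within 2 mm, so I'll use its values moved +1.5 mm in y. I'll descend on the small mould at about (0.440, -0.1365).

```bash
python3 go.py .440 -.1365 .040
```

```text
t 1.45 pos [ 438.5 -137.7  150.1] jaw -69.5 q [ 0.2   0.53  0.06  2.13 -0.07  0.48 -0.9 ] w 0.995 F [ 0.1 -0.9  0.8]
travel [  1.9  -0.6 110.1] turn 0
```

Request:
move_arm --plan '[{"travel": [-1,3,30],"turn": 0,"gripper": 85},{"travel": [-1,3,60],"turn": 0,"gripper": 85},{"travel": [-1,3,90],"turn": 0,"gripper": 70},{"travel": [-1,3,109],"turn": 0,"gripper": 60},{"travel": [-1,3,109],"turn": 0,"gripper": 50}]'

```text
t: 1.87
eef_pos: [0.4361, -0.1421, 0.0438]
orientation: [-0.003, 0.985, 0.175, -0.003]
ft_force: [-0.4, 0.1, -0.4]
width: 0.603
```

Request:
move_arm --plan '[{"travel": [0,0,0],"turn": 0,"gripper": 40},{"travel": [0,0,0],"turn": 0,"gripper": 25},{"travel": [0,0,0],"turn": 0,"gripper": 20},{"travel": [0,0,0],"turn": 0,"gripper": 20},{"travel": [0,0,0],"turn": 0,"gripper": 20}]'

```text
t: 2.28
eef_pos: [0.4379, -0.1406, 0.0461]
orientation: [-0.003, 0.984, 0.176, -0.001]
ft_force: [-0.5, 0.3, -0.2]
width: 0.338
```

```bash
python3 go.py .566 .121 .13
```

```text
t 2.28 pos [ 437.9 -140.6   46.1] jaw -69.7 q [ 0.16  0.75  0.14  2.18 -0.45  0.24 -0.52] w 0.338 F [-0.5  0.3 -0.2]
travel [ 210.7 -201.4  -83.1] turn 0
```

Request:
move_arm --plan '[{"travel": [0,0,-20],"turn": 0,"gripper": 20},{"travel": [0,0,-45],"turn": 0,"gripper": 20},{"travel": [15,-15,-70],"turn": 0,"gripper": 20},{"travel": [35,-35,-80],"turn": 0,"gripper": 20},{"travel": [60,-60,-80],"turn": 0,"gripper": 20}]'

```text
t: 2.7
eef_pos: [0.4748, -0.0651, 0.1287]
orientation: [-0.001, 0.985, 0.174, 0.001]
ft_force: [0.7, 0.6, -0.3]
width: 0.34
```

```bash
python3 go.py .567 .121 .12
python3 - <<'E'
from station import *
import cv2,numpy as np
for n in("scene",):
    s=snapshot(n); np.savez(f"pics/{n}2.npz",**s)
    f=s["frame"]; c=f[120:240,140:300]
    cv2.imwrite(f"pics/{n}2.png",cv2.resize(c[:,:,::-1],(800,600),interpolation=cv2.INTER_CUBIC))
E
```

```text
t 2.7 pos [474.8 -65.1 128.7] jaw -70.0 q [-0.14  0.62  0.32  2.11 -0.41  0.48 -0.73] w 0.34 F [ 0.7  0.6 -0.3]
travel [ 150.4 -143.3    9.3] turn 0
```

View pics/scene2.png

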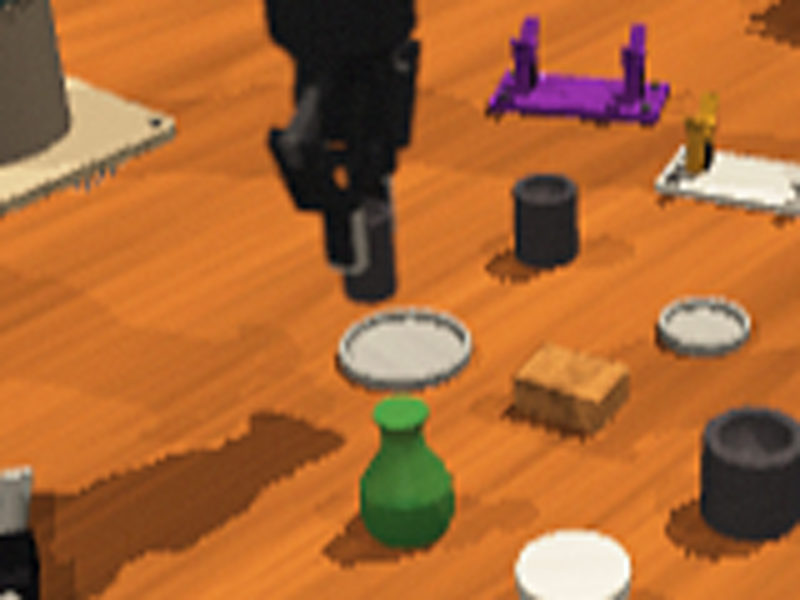

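The small mould is held upright between the fingers, its bottom at (370,297) in the crop. I'm carrying it to the small dish at (703,328).

Request:
move_arm --plan '[{"travel": [28,-27,0],"turn": 0,"gripper": 20},{"travel": [56,-54,0],"turn": 0,"gripper": 20},{"travel": [84,-81,0],"turn": 0,"gripper": 20},{"travel": [112,-108,0],"turn": 0,"gripper": 20},{"travel": [134,-128,9],"turn": 0,"gripper": 20}]'

```text
t: 3.17
eef_pos: [0.5565, 0.1069, 0.1185]
orientation: [-0.003, 0.984, 0.178, 0.0]
ft_force: [-0.3, 0.2, 0.4]
width: 0.339
```

Request:
move_arm --plan '[{"travel": [12,-11,20],"turn": 0,"gripper": 20},{"travel": [16,-15,40],"turn": 0,"gripper": 20},{"travel": [16,-15,45],"turn": 0,"gripper": 20},{"travel": [16,-15,45],"turn": 0,"gripper": 20}]'

```text
t: 3.5
eef_pos: [0.5626, 0.1224, 0.0708]
orientation: [-0.003, 0.984, 0.176, -0.004]
ft_force: [0.4, -0.1, 0.6]
width: 0.338
```

```bash
python3 go.py .567 .121 .051
python3 - <<'E'
from station import *
import cv2,numpy as np
for n in("scene",):
    s=snapshot(n); np.savez(f"pics/{n}3.npz",**s)
    f=s["frame"]; c=f[140:215,240:340]
    cv2.imwrite(f"pics/{n}3.png",cv2.resize(c[:,:,::-1],(800,600),interpolation=cv2.INTER_CUBIC))
E
```

```text
t 3.5 pos [562.6 122.4  70.8] jaw -69.7 q [-0.47  0.81  0.33  1.86 -0.48  0.55 -1.03] w 0.338 F [ 0.4 -0.1  0.6]
travel [ 3.8  3.  19.8] turn 0
```

View pics/scene3.png

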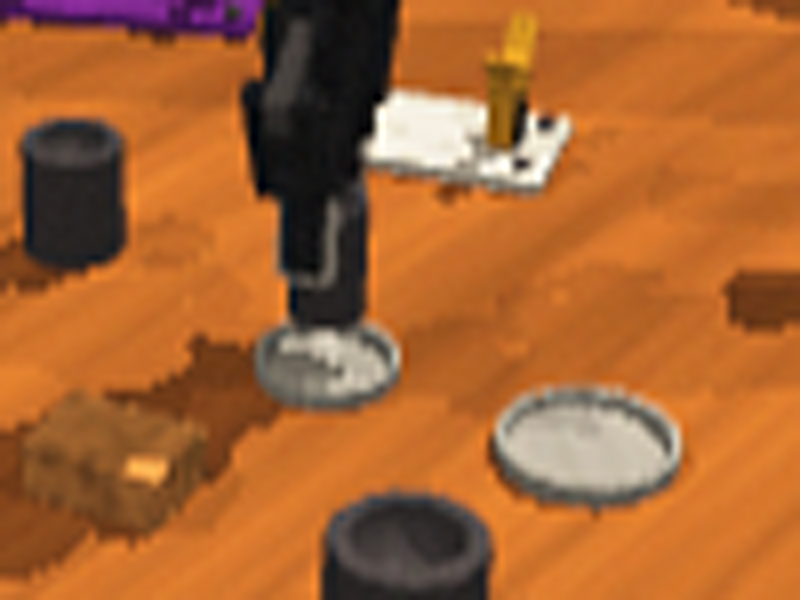

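The mould's bottom is at crop (325,325), above the back part of the dish at (330,362). I'll work out where that is.

```bash
python3 - <<'E'
from h import *
s=load("pics/scene3.npz")
px=[[240+288/8,140+318/8],[240+364/8,140+318/8]]
print(onplane(s,px,.025), proj(s,[[.5626,.121,.025]])[0]*8-np.array([240,140])*8, proj(s,[[.5695,.1194,.009]])[0]*8-np.array([240,140])*8)
c=cloud(s); m=(np.hypot(c[...,0]-.563,c[...,1]-.121)<.024)&(c[...,2]>.014)&(c[...,2]<.05)&(s["frame"].max(-1)<70)
q=c[m]; print(len(q),q.min(0),q.max(0))
E
```

```text
[[0.55868367 0.11165884 0.025     ]
 [0.58103524 0.12949625 0.025     ]] [311.0750799  311.34513236] [322.12212867 355.04148569]
50 [0.55803815 0.10027097 0.02733173] [0.58166477 0.12720429 0.04964471]
```

The mould centre, at about (0.570,0.1206), matches the dish centre in the same camera. I'm lowering it.

Request:
move_arm --plan '[{"travel": [0,0,8],"turn": 0,"gripper": 20},{"travel": [0,0,14],"turn": 0,"gripper": 20},{"travel": [0,0,18],"turn": 0,"gripper": 20},{"travel": [0,0,20],"turn": 0,"gripper": 20},{"travel": [0,0,20],"turn": 0,"gripper": 20}]'

```text
t: 3.97
eef_pos: [0.5639, 0.1227, 0.0518]
orientation: [-0.003, 0.984, 0.176, -0.002]
ft_force: [-0.4, -0.2, -0.8]
width: 0.338
```

Request:
move_arm --plan '[{"travel": [0,0,1],"turn": 0,"gripper": 20},{"travel": [0,0,2],"turn": 0,"gripper": 20},{"travel": [0,0,2],"turn": 0,"gripper": 20}]'

```text
t: 4.22
eef_pos: [0.5641, 0.1231, 0.0501]
orientation: [-0.003, 0.984, 0.176, -0.002]
ft_force: [-0.0, 0.5, -0.7]
width: 0.338
```

```bash
python3 go.py .567 .121 .049
python3 - <<'E'
from station import *
import cv2,numpy as np
for n in("scene",):
    s=snapshot(n); np.savez(f"pics/{n}4.npz",**s)
    f=s["frame"]; c=f[140:215,240:340]
    cv2.imwrite(f"pics/{n}4.png",cv2.resize(c[:,:,::-1],(800,600),interpolation=cv2.INTER_CUBIC))
E
```

```text
t 4.22 pos [564.1 123.1  50.1] jaw -69.7 q [-0.45  0.84  0.31  1.87 -0.5   0.51 -1.02] w 0.338 F [-0.   0.5 -0.7]
travel [1.9 3.  1.1] turn 0
```

View pics/scene4.png

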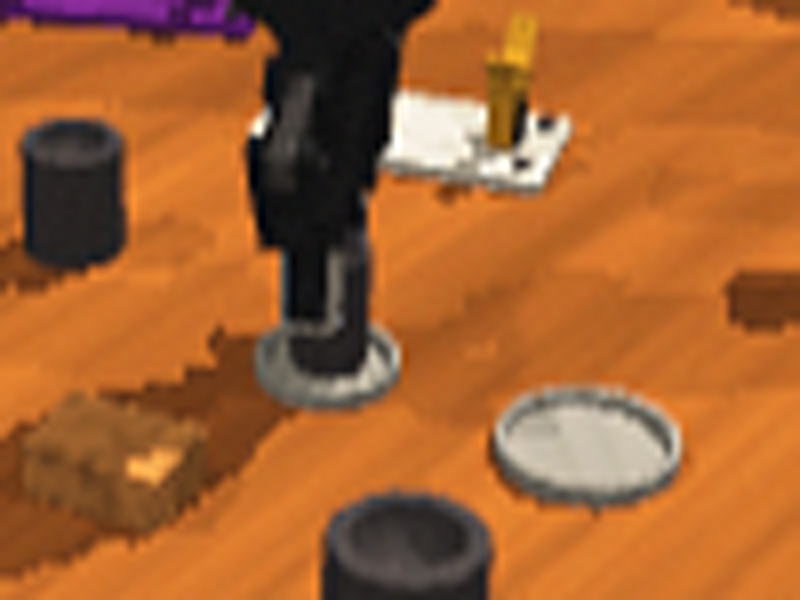

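The mould's bottom is now inside the dish, near (330,375). I'm lowering the last millimetre or two, then releasing.

Request:
move_arm --plan '[{"travel": [0,0,1],"turn": 0,"gripper": 20},{"travel": [0,0,2],"turn": 0,"gripper": 20},{"travel": [0,0,2],"turn": 0,"gripper": 20}]'

```text
t: 4.52
eef_pos: [0.5643, 0.1232, 0.0484]
orientation: [-0.003, 0.984, 0.176, -0.001]
ft_force: [-0.2, -0.2, 1.8]
width: 0.339
```

Request:
move_arm --plan '[{"travel": [0,0,1],"turn": 0,"gripper": 20},{"travel": [0,0,1],"turn": 0,"gripper": 28},{"travel": [0,0,1],"turn": 0,"gripper": 36},{"travel": [0,0,1],"turn": 0,"gripper": 44},{"travel": [0,0,0],"turn": 0,"gripper": 52}]'

```text
t: 4.93
eef_pos: [0.564, 0.1231, 0.0479]
orientation: [-0.003, 0.984, 0.176, -0.002]
ft_force: [0.6, 0.2, 0.3]
width: 0.607
```

Request:
move_arm --plan '[{"travel": [0,0,-15],"turn": 0,"gripper": 60},{"travel": [0,0,-40],"turn": 0,"gripper": 70},{"travel": [0,0,-70],"turn": 0,"gripper": 80},{"travel": [0,0,-90],"turn": 0,"gripper": 85},{"travel": [0,0,-90],"turn": 0,"gripper": 85}]'

```text
t: 5.35
eef_pos: [0.5672, 0.1228, 0.142]
orientation: [-0.003, 0.984, 0.176, 0.002]
ft_force: [0.5, -0.3, -0.1]
width: 0.993
```

```bash
python3 go.py .432 .135 .13 
python3 - <<'E'
from station import *
import cv2,numpy as np
for n in("scene",):
    s=snapshot(n); np.savez(f"pics/{n}5.npz",**s)
    f=s["frame"]; c=f[120:240,200:360]
    cv2.imwrite(f"pics/{n}5.png",cv2.resize(c[:,:,::-1],(800,600),interpolation=cv2.INTER_CUBIC))
E
```

```text
t 5.35 pos [567.2 122.8 142. ] jaw -69.7 q [-0.51  0.71  0.41  1.83 -0.43  0.69 -1.08] w 0.993 F [ 0.5 -0.3 -0.1]
travel [-122.6  -58.3   11.7] turn 0
```

View pics/scene5.png

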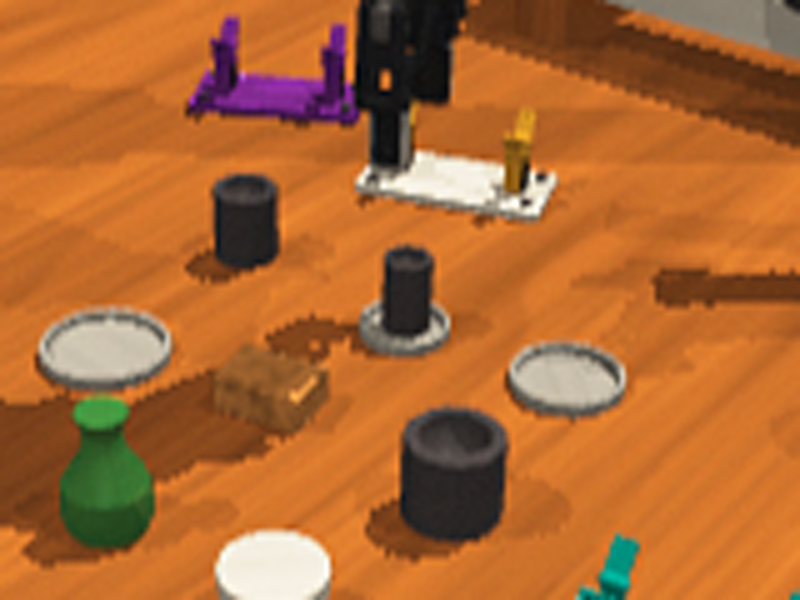

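The small mould stands upright and centred in its dish at (407,300). The medium mould is next, at (246,222) in the crop.

```bash
python3 go.py .434 .134 .13
```

```text
t 5.4 pos [566.  122.9 140.1] jaw -69.7 q [-0.51  0.71  0.4   1.83 -0.43  0.68 -1.08] w 0.991 F [ 0.4 -0.1 -0.9]
travel [-120.   -56.2   10.1] turn 0
```

Request:
move_arm --plan '[{"travel": [-28,-12,0],"turn": 0,"gripper": 85},{"travel": [-56,-25,3],"turn": 0,"gripper": 85},{"travel": [-84,-38,6],"turn": 0,"gripper": 85},{"travel": [-110,-52,9],"turn": 0,"gripper": 85},{"travel": [-121,-57,12],"turn": 0,"gripper": 85}]'

```text
t: 5.82
eef_pos: [0.4252, 0.1344, 0.1255]
orientation: [-0.003, 0.984, 0.177, -0.005]
ft_force: [-0.3, 0.1, 1.5]
width: 0.993
```

```bash
python3 go.py .434 .134 .042
```

```text
t 5.82 pos [425.2 134.4 125.5] jaw -69.6 q [-0.6   0.6   0.35  2.18 -0.49  0.44 -1.08] w 0.993 F [-0.3  0.1  1.5]
travel [ 8.9  4.1 83.4] turn 0
```

Request:
move_arm --plan '[{"travel": [3,2,10],"turn": 0,"gripper": 85},{"travel": [3,2,25],"turn": 0,"gripper": 85},{"travel": [3,2,25],"turn": 0,"gripper": 85}]'

```text
t: 6.07
eef_pos: [0.4341, 0.1331, 0.0994]
orientation: [-0.002, 0.984, 0.176, -0.003]
ft_force: [-0.2, -1.1, 0.3]
width: 0.994
```

```bash
python3 go.py .434 .134 .042
```

```text
t 6.07 pos [434.1 133.1  99.4] jaw -69.7 q [-0.56  0.65  0.3   2.18 -0.52  0.38 -1.04] w 0.994 F [-0.2 -1.1  0.3]
travel [ 0.5 -0.5 57.4] turn 0
```

Request:
move_arm --plan '[{"travel": [0,0,25],"turn": 0,"gripper": 85},{"travel": [0,0,45],"turn": 0,"gripper": 80},{"travel": [0,0,57],"turn": 0,"gripper": 70},{"travel": [0,0,57],"turn": 0,"gripper": 60},{"travel": [0,0,57],"turn": 0,"gripper": 50}]'

```text
t: 6.48
eef_pos: [0.4345, 0.1332, 0.0441]
orientation: [-0.002, 0.984, 0.176, -0.002]
ft_force: [-0.7, 0.5, 0.4]
width: 0.585
```

Request:
move_arm --plan '[{"travel": [0,0,0],"turn": 0,"gripper": 40},{"travel": [0,0,0],"turn": 0,"gripper": 32},{"travel": [0,0,0],"turn": 0,"gripper": 30},{"travel": [0,0,0],"turn": 0,"gripper": 30}]'

```text
t: 6.82
eef_pos: [0.4348, 0.1339, 0.0453]
orientation: [-0.003, 0.984, 0.176, -0.001]
ft_force: [-0.6, -0.7, -1.4]
width: 0.474
```

```bash
python3 go.py .434 .134 .042
```

```text
t 6.82 pos [434.8 133.9  45.3] jaw -69.7 q [-0.49  0.76  0.2   2.2  -0.63  0.24 -0.94] w 0.474 F [-0.6 -0.7 -1.4]
travel [-0.7 -0.3  3.3] turn 0
```

Request:
move_arm --plan '[{"travel": [0,0,-20],"turn": 0,"gripper": 30},{"travel": [0,0,-48],"turn": 0,"gripper": 30},{"travel": [0,0,-76],"turn": 0,"gripper": 30},{"travel": [0,0,-98],"turn": 0,"gripper": 30},{"travel": [15,6,-98],"turn": 0,"gripper": 30}]'

```text
t: 7.23
eef_pos: [0.4496, 0.1335, 0.1462]
orientation: [-0.004, 0.984, 0.177, -0.001]
ft_force: [-0.2, 0.6, -1.2]
width: 0.481
```

```bash
python3 go.py .674 .134 .138
```

```text
t 7.23 pos [449.6 133.5 146.2] jaw -69.6 q [-0.64  0.59  0.44  2.12 -0.5   0.53 -1.05] w 0.481 F [-0.2  0.6 -1.2]
travel [210.5  77.6   7.6] turn 0
```

Request:
move_arm --plan '[{"travel": [28,10,0],"turn": 0,"gripper": 30},{"travel": [58,21,0],"turn": 0,"gripper": 30},{"travel": [90,33,0],"turn": 0,"gripper": 30},{"travel": [122,45,0],"turn": 0,"gripper": 30},{"travel": [152,56,0],"turn": 0,"gripper": 30}]'

```text
t: 7.65
eef_pos: [0.6145, 0.1332, 0.1424]
orientation: [-0.003, 0.984, 0.177, -0.001]
ft_force: [0.9, 0.5, -0.9]
width: 0.477
```

Request:
move_arm --plan '[{"travel": [25,9,3],"turn": 0,"gripper": 30},{"travel": [45,17,10],"turn": 0,"gripper": 30},{"travel": [55,20,30],"turn": 0,"gripper": 30},{"travel": [55,20,55],"turn": 0,"gripper": 30},{"travel": [55,20,70],"turn": 0,"gripper": 30}]'

```text
t: 8.07
eef_pos: [0.6702, 0.1337, 0.0694]
orientation: [-0.003, 0.984, 0.176, -0.003]
ft_force: [-1.2, 0.0, -1.6]
width: 0.478
```

```bash
python3 go.py .674 .134 .06
python3 - <<'E'
from station import *
import cv2,numpy as np
for n in("scene",):
    s=snapshot(n); np.savez(f"pics/{n}6.npz",**s)
    f=s["frame"]; c=f[140:215,260:360]
    cv2.imwrite(f"pics/{n}6.png",cv2.resize(c[:,:,::-1],(800,600),interpolation=cv2.INTER_CUBIC))
E
python3 go.py .674 .134 .06
```

```text
t 8.07 pos [670.2 133.7  69.4] jaw -69.7 q [-0.46  0.94  0.42  1.55 -0.5   0.77 -1.05] w 0.478 F [-1.2  0.  -1.6]
travel [3.7 1.1 9.4] turn 0
t 8.12 pos [667.8 133.7  66.6] jaw -69.7 q [-0.46  0.94  0.42  1.55 -0.5   0.77 -1.05] w 0.476 F [-1.6 -0.  -3.4]
travel [6.  1.9 6.6] turn 0
```

View pics/scene6.png

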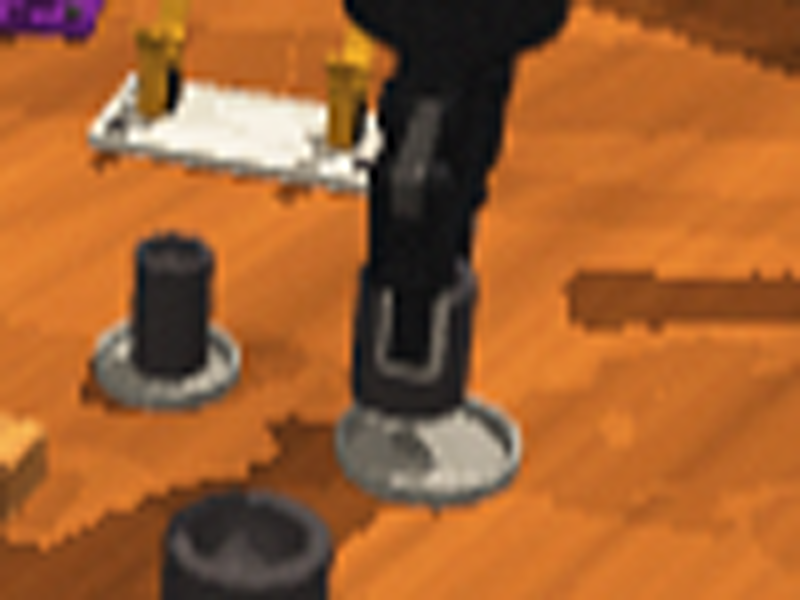

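The mould's bottom is at (411,405), with side edges at x=355 and 468. The dish centre is (428,450). I'll compute the offset.

```bash
python3 - <<'E'
from h import *
s=load("pics/scene6.npz")
e=np.array([[355,385],[468,385]])/8+[260,140]
for z in(.022,.026,.03): print(z,onplane(s,e,z).mean(0),np.ptp(onplane(s,e,z),axis=0))
c=cloud(s); f=s["frame"]
m=(np.hypot(c[...,0]-.672,c[...,1]-.134)<.035)&(c[...,2]>.015)&(c[...,2]<.045)&(f.max(-1)<70)
q=c[m]; print(len(q),q.min(0),q.max(0))
# visible arc: fit circle r=21 by least squares
from scipy.optimize import least_squares
r=least_squares(lambda p:np.hypot(q[:,0]-p[0],q[:,1]-p[1])-.021,[.672,.134],loss='soft_l1',f_scale=.001); print(r.x)
E
```

```text
0.022 [0.66456291 0.14219837 0.022     ] [0.03210262 0.02565324 0.        ]
0.026 [0.66765602 0.13663955 0.026     ] [0.03187305 0.02546979 0.        ]
0.03 [0.67074912 0.13108073 0.03      ] [0.03164348 0.02528634 0.        ]
67 [0.65341054 0.10830401 0.02866682] [0.68801211 0.13427557 0.04488542]
[0.66693014 0.13274934]
```

```bash
python3 go.py .678 .133 .060
```

```text
t 8.12 pos [667.8 133.7  66.6] jaw -69.7 q [-0.46  0.94  0.42  1.55 -0.5   0.77 -1.05] w 0.476 F [-1.6 -0.  -3.4]
travel [9.4 4.3 6.5] turn 0
```

Request:
move_arm --plan '[{"travel": [5,2,0],"turn": 0,"gripper": 30},{"travel": [9,3.5,0],"turn": 0,"gripper": 30},{"travel": [9,3.5,4],"turn": 0,"gripper": 30},{"travel": [9,3.5,6],"turn": 0,"gripper": 30},{"travel": [9,3.5,6],"turn": 0,"gripper": 30}]'

```text
t: 8.53
eef_pos: [0.6808, 0.1338, 0.0661]
orientation: [-0.003, 0.984, 0.176, -0.001]
ft_force: [-0.1, -0.0, -1.7]
width: 0.48
```

```bash
python3 go.py .678 .133 .05
python3 - <<'E'
from station import *
import cv2,numpy as np
for n in("scene",):
    s=snapshot(n); np.savez(f"pics/{n}7.npz",**s)
    f=s["frame"]; c=f[140:215,260:360]
    cv2.imwrite(f"pics/{n}7.png",cv2.resize(c[:,:,::-1],(800,600),interpolation=cv2.INTER_CUBIC))
from h import *
from scipy.optimize import least_squares
c=cloud(s);f=s["frame"]
m=(np.hypot(c[...,0]-.678,c[...,1]-.132)<.027)&(c[...,2]>.012)&(c[...,2]<.04)&(f.max(-1)<70)
q=c[m]; print(len(q),q.min(0),q.max(0))
r=least_squares(lambda p:np.hypot(q[:,0]-p[0],q[:,1]-p[1])-.021,[.672,.134],loss='soft_l1',f_scale=.001); print(r.x)
E
python3 go.py .678 .133 .05
```

```text
t 8.53 pos [680.8 133.8  66.1] jaw -69.7 q [-0.46  0.95  0.42  1.52 -0.5   0.78 -1.05] w 0.48 F [-0.1 -0.  -1.7]
travel [-2.8 -0.1 16.2] turn 0
70 [0.66356446 0.10915114 0.02050161] [0.69872548 0.13268919 0.039717  ]
[0.67776805 0.13298557]
t 8.58 pos [680.7 133.8  66.1] jaw -69.7 q [-0.46  0.95  0.42  1.52 -0.5   0.78 -1.05] w 0.479 F [-0.5 -0.1 -1.1]
travel [-2.8 -0.1 16.2] turn 0
```

View pics/scene7.png

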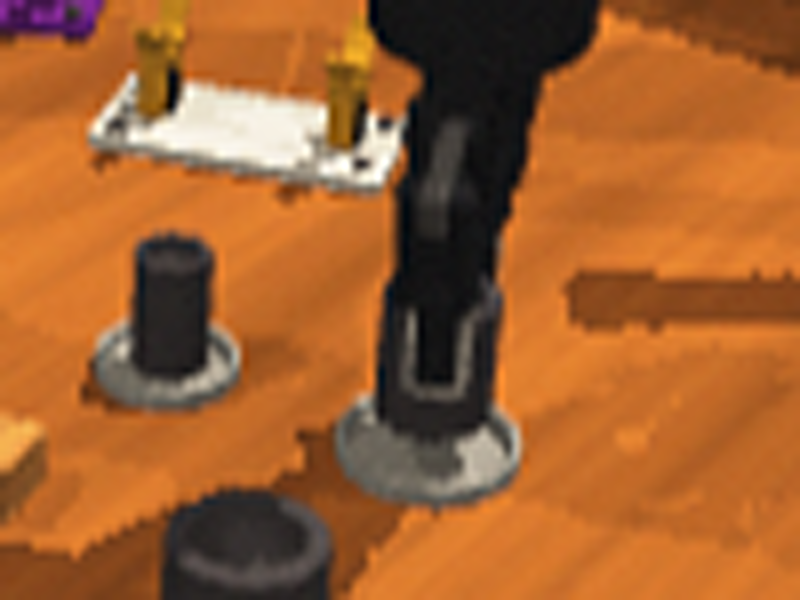

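The mould centre now matches the dish centre, so I'm lowering it.

Request:
move_arm --plan '[{"travel": [0,0,6],"turn": 0,"gripper": 30},{"travel": [0,0,11],"turn": 0,"gripper": 30},{"travel": [0,0,15],"turn": 0,"gripper": 30},{"travel": [0,0,16.5],"turn": 0,"gripper": 30},{"travel": [0,0,16.5],"turn": 0,"gripper": 30}]'

```text
t: 9.0
eef_pos: [0.6803, 0.1336, 0.0487]
orientation: [-0.003, 0.984, 0.176, -0.002]
ft_force: [-0.7, 0.5, -1.4]
width: 0.48
```

Request:
move_arm --plan '[{"travel": [0,0,1],"turn": 0,"gripper": 30},{"travel": [0,0,1],"turn": 0,"gripper": 30}]'

```text
t: 9.17
eef_pos: [0.6809, 0.1336, 0.0483]
orientation: [-0.003, 0.984, 0.176, -0.002]
ft_force: [0.3, 0.4, -0.8]
width: 0.477
```

Request:
move_arm --plan '[{"travel": [0,0,1],"turn": 0,"gripper": 30},{"travel": [0,0,2],"turn": 0,"gripper": 30},{"travel": [0,0,2],"turn": 0,"gripper": 30}]'

```text
t: 9.42
eef_pos: [0.6809, 0.1336, 0.0482]
orientation: [-0.003, 0.984, 0.176, -0.001]
ft_force: [-4.5, -0.1, 11.8]
width: 0.477
```

Contact at 12 N, with the mould on the dish floor. I'm easing up 1 mm and releasing.

Request:
move_arm --plan '[{"travel": [0,0,-1.5],"turn": 0,"gripper": 30},{"travel": [0,0,-1.5],"turn": 0,"gripper": 45},{"travel": [0,0,-1.5],"turn": 0,"gripper": 55},{"travel": [0,0,-1.5],"turn": 0,"gripper": 65},{"travel": [0,0,-15],"turn": 0,"gripper": 75}]'

```text
t: 9.83
eef_pos: [0.6786, 0.1336, 0.0587]
orientation: [-0.003, 0.984, 0.176, -0.004]
ft_force: [0.1, 0.4, -1.1]
width: 0.868
```

Request:
move_arm --plan '[{"travel": [0,0,-20],"turn": 0,"gripper": 85},{"travel": [0,0,-45],"turn": 0,"gripper": 85},{"travel": [0,0,-75],"turn": 0,"gripper": 85},{"travel": [0,0,-75],"turn": 0,"gripper": 85}]'

```text
t: 10.17
eef_pos: [0.6852, 0.133, 0.1433]
orientation: [-0.002, 0.984, 0.176, 0.004]
ft_force: [0.6, 0.2, 1.0]
width: 0.997
```

```bash
python3 go.py .6945 -.0075 .13 
python3 - <<'E'
from station import *
import cv2,numpy as np
for n in("scene",):
    s=snapshot(n); np.savez(f"pics/{n}8.npz",**s)
    f=s["frame"]; c=f[120:240,200:360]
    cv2.imwrite(f"pics/{n}8.png",cv2.resize(c[:,:,::-1],(800,600),interpolation=cv2.INTER_CUBIC))
E
```

```text
t 10.17 pos [685.2 133.  143.3] jaw -69.7 q [-0.48  0.86  0.47  1.48 -0.46  0.9  -1.08] w 0.997 F [0.6 0.2 1. ]
travel [-40.1 135.1  12.6] turn 0
```

View pics/scene8.png

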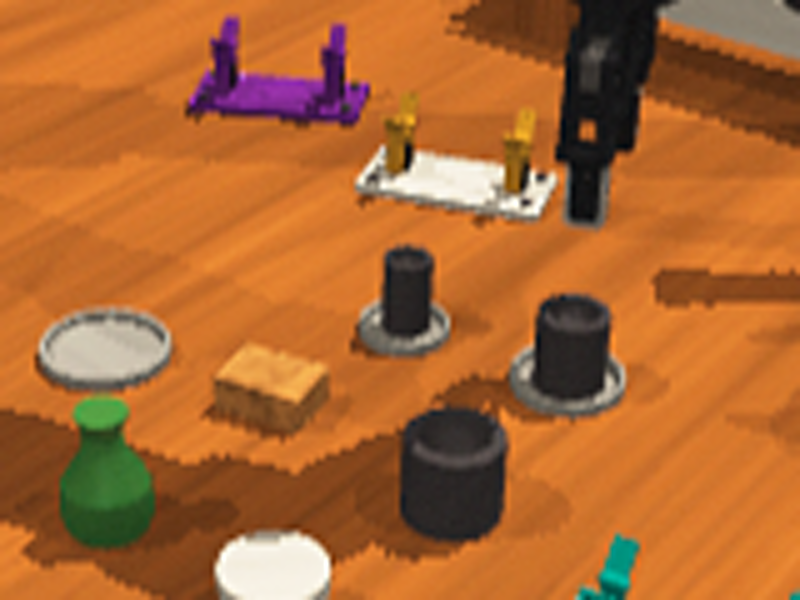

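The medium mould stands in its dish at (570,350). The large one, at (453,470), is next.

Request:
move_arm --plan '[{"travel": [-8,27,0],"turn": 0,"gripper": 85},{"travel": [-17,56,2],"turn": 0,"gripper": 85},{"travel": [-26,88,4],"turn": 0,"gripper": 85},{"travel": [-35,117,8],"turn": 0,"gripper": 85},{"travel": [-39,134,12],"turn": 0,"gripper": 85}]'

```text
t: 10.63
eef_pos: [0.6903, -0.0114, 0.1235]
orientation: [-0.001, 0.985, 0.174, -0.002]
ft_force: [-0.2, -0.9, 0.3]
width: 0.992
```

Request:
move_arm --plan '[{"travel": [0,0,0],"turn": 0,"gripper": 85},{"travel": [0,0,15],"turn": 0,"gripper": 85},{"travel": [0,0,15],"turn": 0,"gripper": 85}]'

```text
t: 10.88
eef_pos: [0.6891, -0.005, 0.106]
orientation: [-0.004, 0.984, 0.176, -0.004]
ft_force: [-1.6, 0.7, -0.1]
width: 0.997
```

```bash
python3 go.py .6945 -.008 .042 
python3 - <<'E'
from station import *
import cv2,numpy as np
for n in("scene",):
    s=snapshot(n); np.savez(f"pics/{n}9.npz",**s)
    f=s["frame"]; c=f[120:240,200:360]
    cv2.imwrite(f"pics/{n}9.png",cv2.resize(c[:,:,::-1],(800,600),interpolation=cv2.INTER_CUBIC))
E
python3 go.py .6945 -.008 .042
```

```text
t 10.88 pos [689.1  -5.  106. ] jaw -69.7 q [-0.26  0.9   0.43  1.51 -0.46  0.84 -0.88] w 0.997 F [-1.6  0.7 -0.1]
travel [ 4.5  5.2 64. ] turn 0
t 10.93 pos [689.4  -4.5 106.9] jaw -69.7 q [-0.26  0.9   0.43  1.51 -0.46  0.85 -0.88] w 0.99 F [-0.1  0.6 -0.8]
travel [ 3.9  5.6 64.8] turn 0
```

View pics/scene9.png

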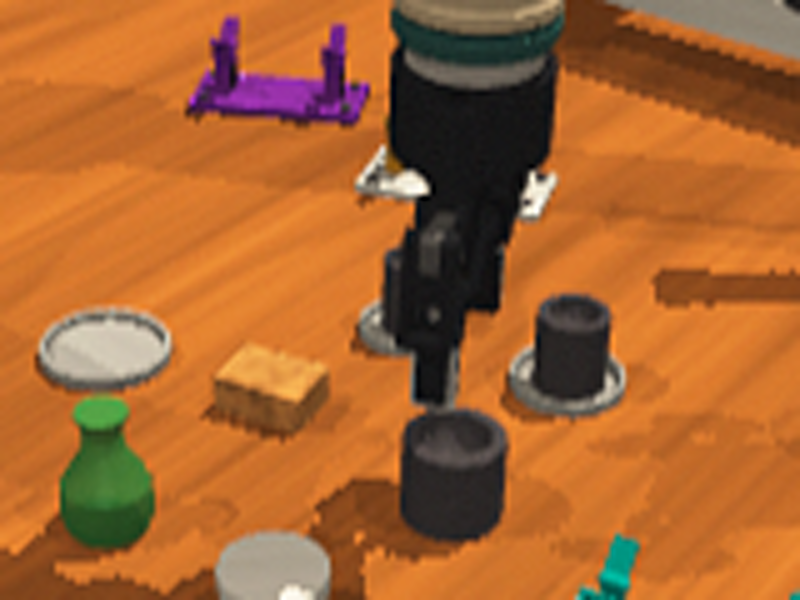

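Request:
move_arm --plan '[{"travel": [4,4.5,5],"turn": 0,"gripper": 85},{"travel": [4,4.5,25],"turn": 0,"gripper": 85},{"travel": [4,4.5,50],"turn": 0,"gripper": 85},{"travel": [4,4.5,65],"turn": 0,"gripper": 80},{"travel": [4,4.5,65],"turn": 0,"gripper": 70}]'

```text
t: 11.35
eef_pos: [0.6935, -0.0073, 0.0398]
orientation: [-0.004, 0.984, 0.177, -0.005]
ft_force: [-0.5, 0.8, -0.3]
width: 0.83
```

Request:
move_arm --plan '[{"travel": [0,0,0],"turn": 0,"gripper": 60},{"travel": [0,0,0],"turn": 0,"gripper": 45},{"travel": [0,0,0],"turn": 0,"gripper": 42},{"travel": [0,0,0],"turn": 0,"gripper": 42},{"travel": [0,0,0],"turn": 0,"gripper": 42}]'

```text
t: 11.77
eef_pos: [0.6965, -0.0084, 0.0443]
orientation: [-0.003, 0.984, 0.176, -0.001]
ft_force: [0.2, 0.3, -0.6]
width: 0.62
```

```bash
python3 go.py .444 -.012 .138
```

```text
t 11.77 pos [696.5  -8.4  44.3] jaw -69.7 q [-0.23  0.98  0.39  1.51 -0.49  0.75 -0.85] w 0.62 F [ 0.2  0.3 -0.6]
travel [-238.1  -84.8  -93. ] turn 0
```

Request:
move_arm --plan '[{"travel": [0,0,-20],"turn": 0,"gripper": 42},{"travel": [0,0,-48],"turn": 0,"gripper": 42},{"travel": [0,0,-70],"turn": 0,"gripper": 42},{"travel": [-15,-5,-80],"turn": 0,"gripper": 42},{"travel": [-40,-14,-80],"turn": 0,"gripper": 42}]'

```text
t: 12.18
eef_pos: [0.6582, -0.0101, 0.1272]
orientation: [-0.001, 0.984, 0.177, 0.003]
ft_force: [0.8, -0.1, -2.3]
width: 0.619
```

Request:
move_arm --plan '[{"travel": [-28,-10,0],"turn": 0,"gripper": 42},{"travel": [-58,-21,0],"turn": 0,"gripper": 42},{"travel": [-90,-32,0],"turn": 0,"gripper": 42},{"travel": [-120,-43,0],"turn": 0,"gripper": 42},{"travel": [-145,-52,0],"turn": 0,"gripper": 42}]'

```text
t: 12.6
eef_pos: [0.4972, -0.0111, 0.1248]
orientation: [-0.003, 0.984, 0.176, -0.002]
ft_force: [-0.9, -0.1, -2.4]
width: 0.62
```

```bash
python3 go.py .444 -.012 .08
```

```text
t 12.6 pos [497.2 -11.1 124.8] jaw -69.7 q [-0.29  0.65  0.39  2.06 -0.49  0.53 -0.76] w 0.62 F [-0.9 -0.1 -2.4]
travel [-50.1 -17.3  45. ] turn 0
```

Request:
move_arm --plan '[{"travel": [-22,-8,5],"turn": 0,"gripper": 42},{"travel": [-42,-15,15],"turn": 0,"gripper": 42},{"travel": [-49,-17,35],"turn": 0,"gripper": 42},{"travel": [-49,-17,55],"turn": 0,"gripper": 42},{"travel": [-49,-17,55],"turn": 0,"gripper": 42}]'

```text
t: 13.02
eef_pos: [0.4462, -0.0118, 0.0679]
orientation: [-0.003, 0.984, 0.176, -0.003]
ft_force: [-0.0, 0.2, -2.9]
width: 0.62
```

```bash
cat > chk.py <<'E'
import sys
from station import *
from h import *
from scipy.optimize import least_squares
def chk(tag,x,y,r,z0,z1,box):
    s=snapshot("scene"); np.savez(f"pics/scene{tag}.npz",**s); f=s["frame"]; u,v,w,h=box
    cv2.imwrite(f"pics/scene{tag}.png",cv2.resize(f[v:v+h,u:u+w,::-1],(800,600),interpolation=cv2.INTER_CUBIC))
    c=cloud(s); m=(np.hypot(c[...,0]-x,c[...,1]-y)<r+.004)&(c[...,2]>z0)&(c[...,2]<z1)&(f.max(-1)<70)
    q=c[m]; print(len(q),q.min(0),q.max(0))
    print("circle fit",least_squares(lambda p:np.hypot(q[:,0]-p[0],q[:,1]-p[1])-r,[x,y],loss='soft_l1',f_scale=.001).x)
E
python3 -c "
from chk import chk
chk('10',.444,-.012,.027,.012,.04,(160,130,100,75))"; python3 go.py .444 -.012 .05
```

```text
77 [ 0.43235401 -0.04113187  0.02350505] [ 4.72328510e-01 -1.42351307e-04  3.98696537e-02]
circle fit [ 0.44306181 -0.01261721]
t 13.07 pos [447.2 -12.   69. ] jaw -69.7 q [-0.19  0.71  0.24  2.21 -0.59  0.29 -0.66] w 0.617 F [ 0.6  0.4 -2.6]
travel [-2.9 -1.  19. ] turn 0
```

View pics/scene10.png

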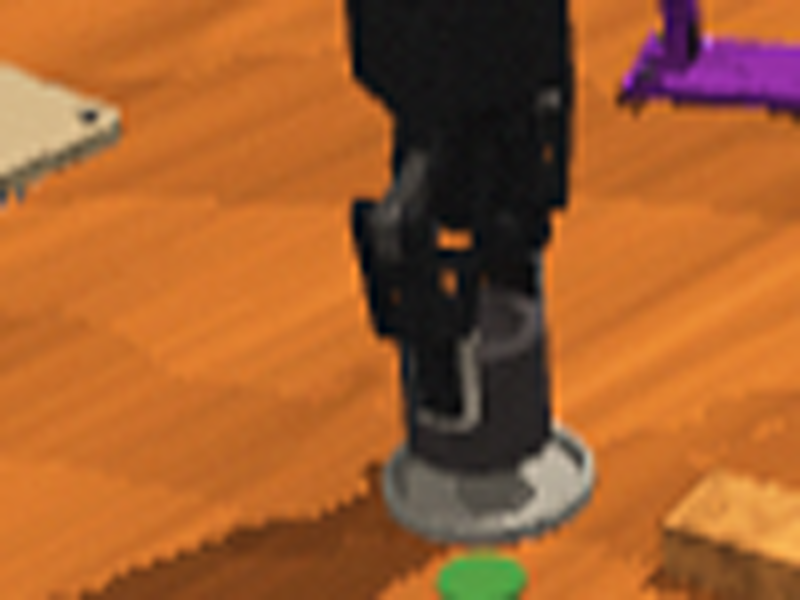

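The large mould, bottom at (485,465), is over its dish and the centres agree within 2 mm. I'm lowering it.

Request:
move_arm --plan '[{"travel": [1,0,6],"turn": 0,"gripper": 42},{"travel": [1,0,12],"turn": 0,"gripper": 42},{"travel": [1,0,17],"turn": 0,"gripper": 42},{"travel": [1,0,19],"turn": 0,"gripper": 42},{"travel": [1,0,19],"turn": 0,"gripper": 42}]'

```text
t: 13.48
eef_pos: [0.4486, -0.0113, 0.0502]
orientation: [-0.003, 0.984, 0.176, -0.002]
ft_force: [0.0, -0.3, -2.9]
width: 0.62
```

Request:
move_arm --plan '[{"travel": [0,0,1],"turn": 0,"gripper": 42},{"travel": [0,0,1.5],"turn": 0,"gripper": 42},{"travel": [0,0,1.5],"turn": 0,"gripper": 42}]'

```text
t: 13.73
eef_pos: [0.4487, -0.0113, 0.049]
orientation: [-0.003, 0.984, 0.176, -0.002]
ft_force: [-0.3, -0.4, -2.8]
width: 0.616
```

```bash
python3 go.py .444 -.012 .047
```

```text
t 13.73 pos [448.7 -11.3  49. ] jaw -69.7 q [-0.18  0.75  0.22  2.21 -0.67  0.25 -0.58] w 0.616 F [-0.3 -0.4 -2.8]
travel [-4.6 -1.   2.1] turn 0
```

Request:
move_arm --plan '[{"travel": [0,0,1],"turn": 0,"gripper": 42},{"travel": [0,0,2],"turn": 0,"gripper": 42},{"travel": [0,0,2],"turn": 0,"gripper": 42}]'

```text
t: 13.98
eef_pos: [0.4487, -0.0114, 0.0472]
orientation: [-0.003, 0.984, 0.176, -0.001]
ft_force: [-0.8, -0.4, 1.4]
width: 0.617
```

Request:
move_arm --plan '[{"travel": [0,0,0.5],"turn": 0,"gripper": 42},{"travel": [0,0,0.5],"turn": 0,"gripper": 42}]'

```text
t: 14.15
eef_pos: [0.4488, -0.0114, 0.0472]
orientation: [-0.003, 0.984, 0.176, -0.001]
ft_force: [-1.1, 0.9, 7.7]
width: 0.619
```

Contact. Releasing and rising.

Request:
move_arm --plan '[{"travel": [0,0,-1],"turn": 0,"gripper": 42},{"travel": [0,0,-1],"turn": 0,"gripper": 55},{"travel": [0,0,-1],"turn": 0,"gripper": 65},{"travel": [0,0,-1],"turn": 0,"gripper": 75},{"travel": [0,0,-1],"turn": 0,"gripper": 85}]'

```text
t: 14.57
eef_pos: [0.4486, -0.0114, 0.0474]
orientation: [-0.003, 0.984, 0.176, -0.002]
ft_force: [0.4, 0.5, -0.1]
width: 0.986
```

Request:
move_arm --plan '[{"travel": [0,0,-20],"turn": 0,"gripper": 85},{"travel": [0,0,-45],"turn": 0,"gripper": 85},{"travel": [0,0,-75],"turn": 0,"gripper": 85},{"travel": [0,0,-100],"turn": 0,"gripper": 85},{"travel": [0,0,-100],"turn": 0,"gripper": 85}]'

```text
t: 14.98
eef_pos: [0.4513, -0.0122, 0.151]
orientation: [-0.002, 0.984, 0.176, 0.002]
ft_force: [-0.5, 0.1, -0.0]
width: 0.995
```

```bash
python3 - <<'E'
from station import *
from rr import *
s=snapshot("scene"); np.savez("pics/scene11.npz",**s)
cv2.imwrite("pics/scene11.png",cv2.resize(s["frame"][110:290,120:360,::-1],(800,600),interpolation=cv2.INTER_CUBIC))
t=snapshot("top"); np.savez("pics/top11.npz",**t)
print(sense()["t"])
# rest via white mask, scene0/11 views
for n,f,r in(("scene",load("pics/scene0.npz"),None),("top",load("pics/top0.npz"),None)):
    c=cloud(f); fr=f["frame"].astype(int)
    m=(np.hypot(c[...,0]-.486,c[...,1]-.30)<.09)&(fr.min(-1)>110)&(fr.max(-1)-fr.min(-1)<80)
    v,u=np.nonzero(m); P=onplane(f,np.c_[u,v],.008)[:,:2]*1000
    k,lab,st,ce=cv2.connectedComponentsWithStats(m.astype(np.uint8)); i=1+np.argmax(st[1:,4]); v,u=np.nonzero(lab==i); P=onplane(f,np.c_[u,v],.008)[:,:2]*1000
    (cx,cy),(w,h),a=cv2.minAreaRect(P.astype(np.float32)); b=cv2.boxPoints(((cx,cy),(w,h),a)); e=[b[1]-b[0],b[2]-b[1]]; L=max(e,key=np.linalg.norm)
    print(n,cx,cy,w,h,np.degrees(np.arctan2(L[1],L[0]))%180)
    br=(np.hypot(c[...,0]-.486,c[...,1]-.30)<.09)&(fr[...,0]-fr[...,2]>90)&(fr[...,0]>130)&(fr[...,1]>95)&(c[...,2]>.02)
    k,lab,st,ce=cv2.connectedComponentsWithStats(br.astype(np.uint8))
    for i in range(1,k):
        if st[i,4]>8: q=c[lab==i]; print("  brass",np.round(ce[i],1),st[i,4],"cloud",np.round(q.mean(0),4),q[:,2].max())
E
```

```text
15.0833
scene 486.04327392578125 297.6109619140625 130.3863983154297 67.1973648071289 18.574306
  brass [281.2 141.8] 24 cloud [0.4429 0.2969 0.0486] 0.05745260599338797
  brass [304.6 145.2] 24 cloud [0.5213 0.3254 0.048 ] 0.05779029526778179
top 482.8457336425781 300.36260986328125 130.38356018066406 59.81795120239258 18.209225
  brass [167.2 208.7] 16 cloud [0.5267 0.3008 0.0493] 0.05699541472333425
  brass [177.3 231.8] 15 cloud [0.4472 0.274  0.0501] 0.060912899339574444
```

View pics/scene11.png

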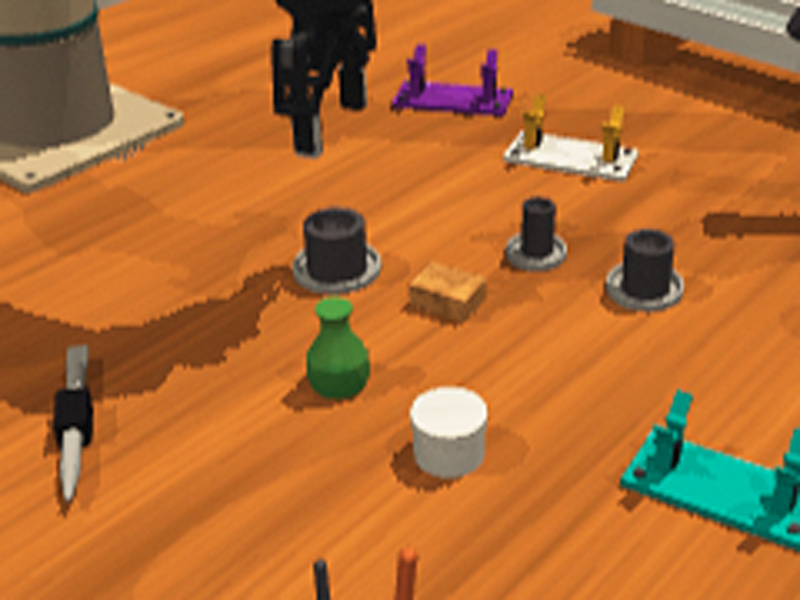

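All three moulds stand centred in their dishes, at (335,245), (537,228) and (648,265) in the crop, and the vase is undisturbed at (338,350). The reamer's grip is at (72,415) and is next. Its axis is at 142°, so the jaws go to 52°.

```bash
python3 go.py .443 -.289 .13 52.2
python3 - <<'E'
from rr import *
from scipy.optimize import least_squares
for n,o in(("scene",0),("top",.003)):
    s=load(f"pics/{n}11.npz"); print(n,reamer(s,o))
    c=cloud(s); h=c[...,2]-o
    m=(np.hypot(c[...,0]-.443,c[...,1]+.29)<.04)&(h>.021)&(h<.028)
    v,u=np.nonzero(m); P=onplane(s,np.c_[u,v],.024)[:,:2]*1000; print("  top face",len(P),P.mean(0),cv2.minAreaRect(P.astype(np.float32)),"cloud",c[m].mean(0))
E
```

```text
t 15.08 pos [449.5 -11.5 148.1] jaw -69.6 q [-0.36  0.58  0.48  2.17 -0.55  0.52 -0.68] w 0.991 F [-0.4 -0.2 -0. ]
travel [-102.6  258.    16.7] turn 1.015
scene (np.float32(142.26868), array([ 442.04913282, -290.20971739]), np.float64(176.679447301215), 'grip', array([ 444.7592409 , -291.47058167]), 153)
  top face 109 [ 445.98057784 -292.63655793] ((446.3825378417969, -293.1106262207031), (23.11457061767578, 46.57780838012695), 49.546260833740234) cloud [ 0.44506425 -0.29215697  0.02321737]
top (np.float32(142.54341), array([ 437.85626409, -286.59315832]), np.float64(198.31785744678075), 'grip', array([ 441.49952388, -288.94373038]), 95)
  top face 56 [ 443.10701715 -289.99771072] ((445.4796447753906, -292.34197998046875), (23.213098526000977, 53.7158088684082), 50.85509490966797) cloud [ 0.44278194 -0.28939885  0.02686789]
```

Request:
move_arm --plan '[{"travel": [-11,28,0],"turn": 0.115,"gripper": 85},{"travel": [-22,56,0],"turn": 0.23,"gripper": 80},{"travel": [-34,86,0],"turn": 0.345,"gripper": 75},{"travel": [-46,116,3],"turn": 0.46,"gripper": 70},{"travel": [-58,146,6],"turn": 0.575,"gripper": 65}]'

```text
t: 15.5
eef_pos: [0.4444, -0.1699, 0.1394]
orientation: [-0.002, 0.994, -0.113, -0.003]
ft_force: [1.2, -0.0, 0.1]
width: 0.762
```

```bash
python3 go.py .4445 -.2905 .11 51.8
```

```text
t 15.5 pos [ 444.4 -169.9  139.4] jaw -102.9 q [-0.09  0.65  0.61  2.1  -0.67  0.59 -0.8 ] w 0.762 F [ 1.2 -0.   0.1]
travel [ 27.3 117.7  28.7] turn 0.441
```

Request:
move_arm --plan '[{"travel": [6,28,4],"turn": 0.115,"gripper": 62},{"travel": [13,58,10],"turn": 0.23,"gripper": 60},{"travel": [20,88,18],"turn": 0.345,"gripper": 60},{"travel": [26,110,25],"turn": 0.44,"gripper": 60},{"travel": [27,117,28],"turn": 0.44,"gripper": 60}]'

```text
t: 15.92
eef_pos: [0.4444, -0.2929, 0.1101]
orientation: [0.0, 0.945, -0.328, -0.004]
ft_force: [0.6, -0.4, -0.1]
width: 0.703
```

Request:
move_arm --plan '[{"travel": [0,0,0],"turn": 0,"gripper": 60},{"travel": [0,0,0],"turn": 0,"gripper": 60}]'

```text
t: 16.08
eef_pos: [0.445, -0.2874, 0.111]
orientation: [-0.002, 0.946, -0.324, -0.004]
ft_force: [0.7, 0.1, -0.0]
width: 0.697
```

```bash
python3 -c "
from chk import chk
chk('12',.444,-.29,.03,.005,.03,(90,150,120,90))"; python3 go.py .4445 -.2905 .026 51.8
```

```text
155 [ 0.42300759 -0.31473814  0.00533904] [ 0.47338506 -0.27112416  0.02537699]
circle fit [ 0.42907538 -0.30954785]
t 16.13 pos [ 445.6 -286.8  111.4] jaw -127.7 q [ 0.1   0.78  0.68  1.98 -0.79  0.67 -0.94] w 0.699 F [ 0.6 -0.3 -0.1]
travel [ 2.2  3.8 85.4] turn 0.009
```

View pics/scene12.png

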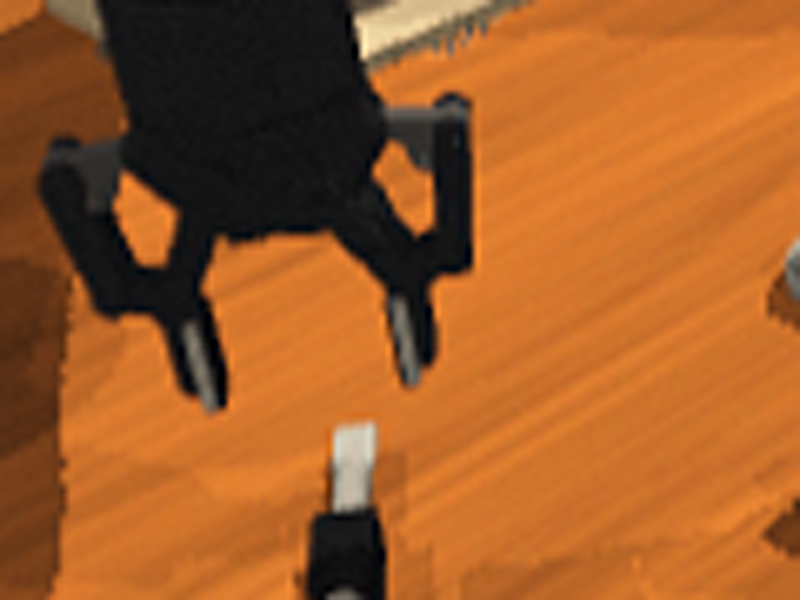

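The jaws straddle the line of the reamer, whose grip is at (345,555). I'm descending.

Request:
move_arm --plan '[{"travel": [1.5,3.5,15],"turn": 0,"gripper": 60},{"travel": [2,3.5,40],"turn": 0,"gripper": 60},{"travel": [2,3.5,65],"turn": 0,"gripper": 60},{"travel": [2,3.5,82],"turn": 0,"gripper": 55},{"travel": [2,3.5,85],"turn": 0,"gripper": 50}]' --grip_force 60

```text
t: 16.55
eef_pos: [0.4443, -0.2889, 0.025]
orientation: [-0.003, 0.946, -0.323, -0.005]
ft_force: [-0.3, 0.3, -0.4]
width: 0.587
```

```bash
python3 go.py .4445 -.2905 .026 51.8
```

```text
t 16.55 pos [ 444.3 -288.9   25. ] jaw -127.7 q [ 0.2   0.9   0.52  2.   -0.94  0.51 -0.81] w 0.587 F [-0.3  0.3 -0.4]
travel [ 1.1  1.2 -1. ] turn 0.009
```

Request:
move_arm --plan '[{"travel": [0,0,-1],"turn": 0,"gripper": 35},{"travel": [0,0,-1],"turn": 0,"gripper": 18},{"travel": [0,0,-1],"turn": 0,"gripper": 12},{"travel": [0,0,-1],"turn": 0,"gripper": 12},{"travel": [0,0,-1],"turn": 0,"gripper": 12}]'

```text
t: 16.97
eef_pos: [0.4458, -0.2925, 0.0295]
orientation: [-0.002, 0.946, -0.324, -0.002]
ft_force: [0.1, 1.1, 6.3]
width: 0.269
```

Request:
move_arm --plan '[{"travel": [0,0,-1],"turn": 0,"gripper": 12},{"travel": [0,0,-20],"turn": 0,"gripper": 12},{"travel": [0,0,-50],"turn": 0,"gripper": 12},{"travel": [0,0,-80],"turn": 0,"gripper": 12},{"travel": [0,0,-110],"turn": 0,"gripper": 12}]'

```text
t: 17.38
eef_pos: [0.445, -0.2927, 0.1394]
orientation: [-0.002, 0.946, -0.324, -0.003]
ft_force: [1.0, -1.2, -0.7]
width: 0.264
```

```bash
python3 -c "
from chk import chk
chk('13',.444,-.29,.03,.005,.2,(90,120,120,90))"; python3 go.py .485 .301 .135 108.4
```

```text
533 [ 0.42310978 -0.32106355  0.1129363 ] [ 0.47429949 -0.26323439  0.19992035]
circle fit [ 0.43658289 -0.28421406]
t 17.43 pos [ 447.1 -295.1  144.4] jaw -127.9 q [ 0.08  0.74  0.73  1.95 -0.74  0.74 -0.98] w 0.262 F [ 0.6 -0.8  2.2]
travel [-336.3 -493.7    9.7] turn -0.983
```

View pics/scene13.png

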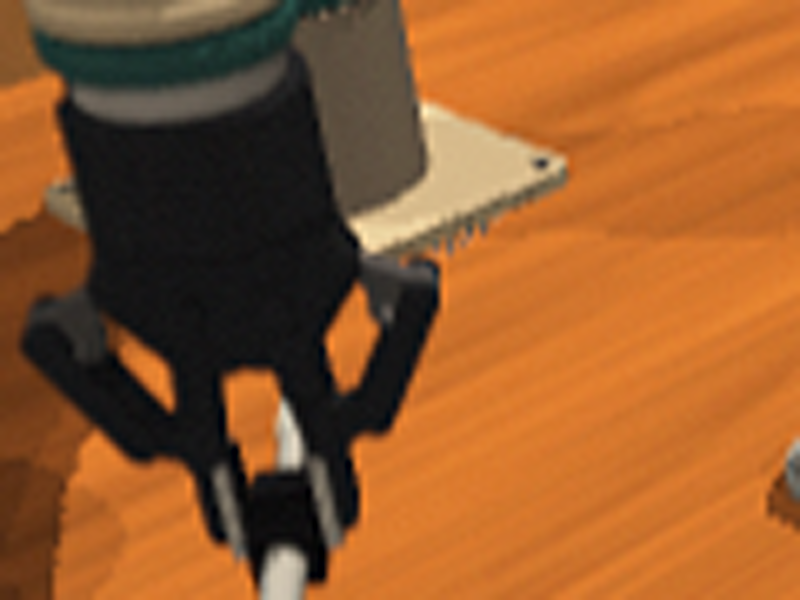

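The reamer is gripped squarely at mid-grip, at (285,515). I'm carrying it to the rest.

Request:
move_arm --plan '[{"travel": [-18,-27,0],"turn": -0.06,"gripper": 12},{"travel": [-38,-56,0],"turn": -0.12,"gripper": 12},{"travel": [-58,-85,0],"turn": -0.18,"gripper": 12},{"travel": [-78,-114,0],"turn": -0.24,"gripper": 12},{"travel": [-98,-144,0],"turn": -0.3,"gripper": 12}]'

```text
t: 17.85
eef_pos: [0.4561, -0.1176, 0.1391]
orientation: [-0.002, 0.984, -0.178, -0.002]
ft_force: [1.1, 0.8, -0.6]
width: 0.262
```

```bash
python3 go.py .485 .301 .135 108.4
```

```text
t 17.85 pos [ 456.1 -117.6  139.1] jaw -110.5 q [-0.24  0.66  0.66  2.12 -0.73  0.6  -0.98] w 0.262 F [ 1.1  0.8 -0.6]
travel [-119.7 -402.1    6. ] turn -0.679
```

Request:
move_arm --plan '[{"travel": [-10,-33,0],"turn": -0.06,"gripper": 12},{"travel": [-20,-67,0],"turn": -0.12,"gripper": 12},{"travel": [-30,-101,0],"turn": -0.18,"gripper": 12},{"travel": [-40,-135,0],"turn": -0.24,"gripper": 12},{"travel": [-50,-168,0],"turn": -0.3,"gripper": 12}]'

```text
t: 18.27
eef_pos: [0.4687, 0.0577, 0.1398]
orientation: [-0.002, 1.0, -0.029, -0.002]
ft_force: [1.2, -0.2, -1.1]
width: 0.268
```

```bash
python3 go.py .485 .301 .135 108.4
```

```text
t 18.27 pos [468.7  57.7 139.8] jaw -93.3 q [-0.58  0.65  0.61  2.12 -0.69  0.59 -1.1 ] w 0.268 F [ 1.2 -0.2 -1.1]
travel [   2.3 -243.8    6. ] turn -0.378
```

Request:
move_arm --plan '[{"travel": [0,-34,0],"turn": -0.06,"gripper": 12},{"travel": [0,-68,0],"turn": -0.12,"gripper": 12},{"travel": [1,-102,0],"turn": -0.18,"gripper": 12},{"travel": [1,-136,0],"turn": -0.24,"gripper": 12},{"travel": [2,-170,0],"turn": -0.3,"gripper": 12}]'

```text
t: 18.68
eef_pos: [0.4807, 0.2271, 0.1406]
orientation: [-0.003, 0.993, 0.121, -0.002]
ft_force: [1.1, -0.2, -0.5]
width: 0.265
```

```bash
python3 go.py .485 .301 .135 108.4
```

```text
t 18.68 pos [480.7 227.1 140.6] jaw -76.1 q [-0.86  0.7   0.58  1.96 -0.62  0.67 -1.21] w 0.265 F [ 1.1 -0.2 -0.5]
travel [ 22.  -70.6   5.9] turn -0.078
```

Request:
move_arm --plan '[{"travel": [9,-30,0],"turn": -0.04,"gripper": 12},{"travel": [17,-55,3],"turn": -0.078,"gripper": 12},{"travel": [22,-70,10],"turn": -0.078,"gripper": 12},{"travel": [22,-70,20],"turn": -0.078,"gripper": 12},{"travel": [22,-70,20],"turn": -0.078,"gripper": 12}]'

```text
t: 19.1
eef_pos: [0.4843, 0.2981, 0.1187]
orientation: [-0.002, 0.987, 0.158, -0.003]
ft_force: [-0.2, -0.6, -2.2]
width: 0.259
```

```bash
python3 go.py .485 .301 .12 108.4; python3 - <<'E'
from station import *
from rr import *
for n,b in(("scene",(250,90,80,60)),("top",(130,170,80,60))):
    s=snapshot(n); np.savez(f"pics/{n}14.npz",**s); u,v,w,h=b
    cv2.imwrite(f"pics/{n}14.png",cv2.resize(s["frame"][v:v+h,u:u+w,::-1],(800,600),interpolation=cv2.INTER_CUBIC))
E
python3 go.py .485 .301 .12 108.4
```

```text
t 19.1 pos [484.3 298.1 118.7] jaw -71.8 q [-0.94  0.77  0.55  1.87 -0.62  0.69 -1.26] w 0.259 F [-0.2 -0.6 -2.2]
travel [ 1.5 -2.5 -1.3] turn -0.003
t 19.2 pos [485.5 296.1 120.2] jaw -72.0 q [-0.94  0.77  0.56  1.87 -0.62  0.69 -1.26] w 0.268 F [ 0.6  0.2 -1.9]
travel [ 1.  -4.8  0.2] turn -0.007
```

View pics/scene14.png

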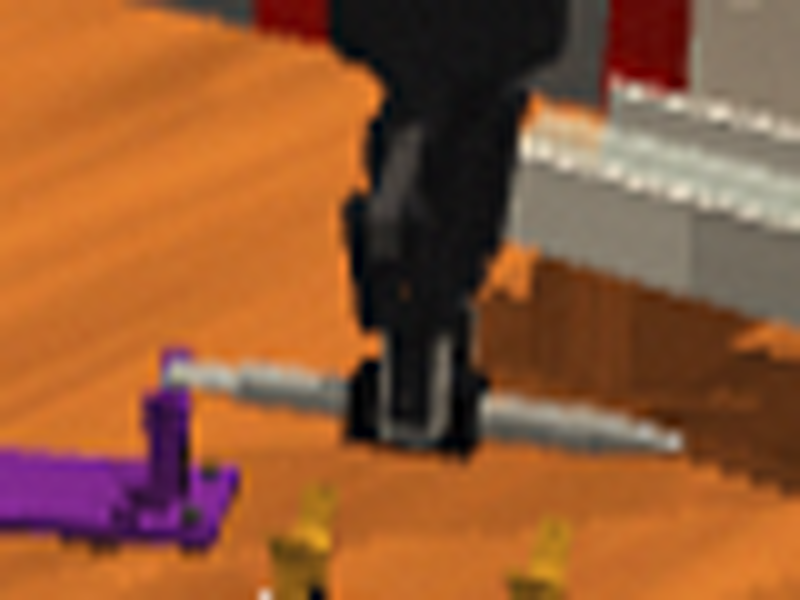

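View pics/top14.png

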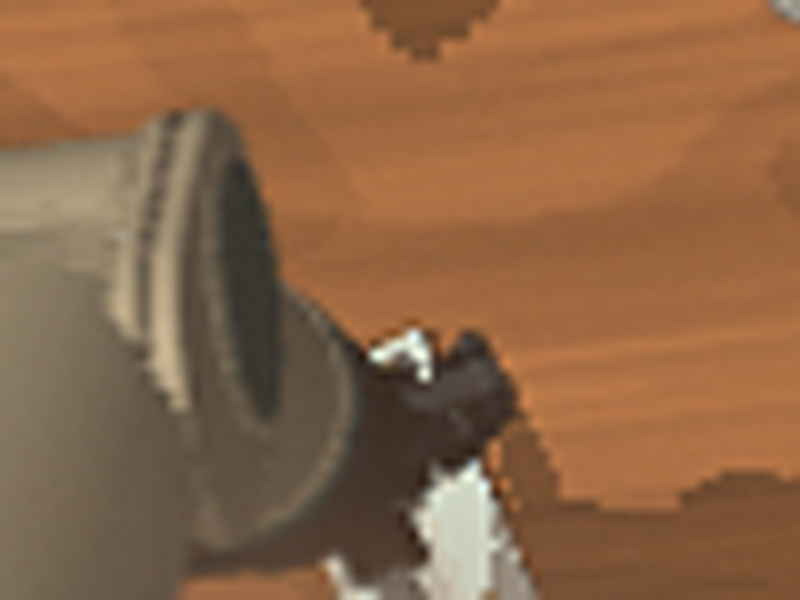

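The reamer is held level above the rest, with its shafts at (290,390) and (590,420) in the scene crop and the brass clip tips at (318,500) and (548,540). I'll measure both in the same camera.

```bash
python3 - <<'E'
from rr import *
s=load("pics/scene14.npz"); s0=load("pics/scene0.npz")
a=np.radians(18.4); ux=np.array([np.cos(a),np.sin(a)]); uy=np.array([-ux[1],ux[0]]); o=np.array([.485,.301])
c=cloud(s); f=s["frame"].astype(int)
al=(c[...,:2]-o)@ux; ac=(c[...,:2]-o)@uy
m=(abs(al)<.1)&(abs(ac)<.03)&(c[...,2]>.075)&(c[...,2]<.125)
steel=m&(abs(al)>.027)
for lo,hi in((-.095,-.065),(-.06,-.03),(.03,.06),(.065,.095)):
    k=m&(al>lo)&(al<hi); q=c[k]
    if len(q): print("shaft",lo,hi,len(q),"across %.4f..%.4f mean %.4f"%(ac[k].min(),ac[k].max(),ac[k].mean()),"z",q[:,2].min(),q[:,2].max())
    # centreline: per-column mid of mask
print("along extent",al[steel].min(),al[steel].max())
dk=m&(f.max(-1)<60)&(c[...,2]<.112); print("grip",al[dk].min(),al[dk].max(),ac[dk].min())
# clips
c0=cloud(s0); f0=s0["frame"].astype(int); al=(c0[...,:2]-o)@ux; ac=(c0[...,:2]-o)@uy
b=(abs(al)<.07)&(abs(ac)<.035)&(c0[...,2]>.012)
for sg in(-1,1):
    k=b&(np.sign(al)==sg)
    for z0,z1 in((.012,.03),(.03,.04),(.04,.048),(.048,.06)):
        kk=k&(c0[...,2]>z0)&(c0[...,2]<z1); 
        print("clip",sg,z0,"along",np.round([al[kk].min(),al[kk].max()],4),"across",np.round(np.sort(ac[kk]),3))
E
```

```text
shaft -0.095 -0.065 22 across -0.0134..0.0043 mean -0.0058 z 0.09942948055731898 0.10378509819251619
shaft -0.06 -0.03 36 across -0.0128..-0.0003 mean -0.0072 z 0.09410385625622925 0.10866805712794625
shaft 0.03 0.06 37 across -0.0122..0.0034 mean -0.0076 z 0.09376983287815854 0.10788745334618854
shaft 0.065 0.095 18 across -0.0129..0.0002 mean -0.0057 z 0.09733469804343564 0.10497823997733169
along extent -0.09137679222531703 0.08418240106985365
grip -0.0237155165567343 0.018410614107365584 -0.027895583481821414
clip -1 0.012 along [-0.0493 -0.0348] across [-0.017 -0.016 -0.016 -0.016 -0.016 -0.015 -0.015 -0.015 -0.015 -0.015
 -0.015 -0.015 -0.015 -0.014 -0.013 -0.013 -0.013 -0.012 -0.011 -0.01
 -0.008 -0.008 -0.008  0.001  0.005  0.006  0.006  0.008  0.008  0.01 ]
clip -1 0.03 along [-0.0481 -0.0344] across [-0.016 -0.016 -0.016 -0.015 -0.014 -0.014 -0.014 -0.014 -0.013 -0.013
  0.003  0.006]
clip -1 0.04 along [-0.0479 -0.0358] across [-0.02  -0.018 -0.018 -0.017 -0.017 -0.015 -0.009  0.002  0.003  0.004
  0.006  0.008  0.01   0.011  0.011  0.012  0.012]
clip -1 0.048 along [-0.04
[... 158 characters left out ...]
p 1 0.012 along [0.0371 0.059 ] across [-0.026 -0.017 -0.017 -0.017 -0.017 -0.016 -0.016 -0.016 -0.015 -0.014
 -0.013 -0.013 -0.013 -0.013 -0.013 -0.013 -0.012 -0.011 -0.009 -0.009
 -0.007 -0.005 -0.001 -0.     0.001  0.006  0.006]
clip 1 0.03 along [0.0358 0.048 ] across [-0.016 -0.016 -0.016 -0.016 -0.014 -0.013 -0.012 -0.01  -0.008  0.003
  0.004]
clip 1 0.04 along [0.0354 0.0489] across [-0.021 -0.018 -0.018 -0.018 -0.016 -0.013  0.003  0.004  0.005  0.006
  0.006  0.007  0.01   0.011  0.011  0.012  0.013  0.016]
clip 1 0.048 along [0.036  0.0476] across [-0.029 -0.026 -0.026 -0.023 -0.022 -0.02  -0.018  0.011  0.012  0.013
  0.013  0.013  0.014  0.014  0.015  0.015  0.016  0.017  0.023]
```

In the scene camera the rest's axis lies at about -4 mm across and the reamer at about -5.5 mm across and -3 mm along. The angles agree. I'm shifting (+3, -1.5) and lowering to just above the clip throats.

Request:
move_arm --plan '[{"travel": [3,-1.5,0],"turn": 0,"gripper": 12},{"travel": [3,-1.5,12],"turn": 0,"gripper": 12},{"travel": [3,-1.5,28],"turn": 0,"gripper": 12},{"travel": [3,-1.5,40],"turn": 0,"gripper": 12},{"travel": [3,-1.5,44],"turn": 0,"gripper": 12}]' --grip_force 90

```text
t: 19.62
eef_pos: [0.487, 0.3002, 0.0747]
orientation: [-0.002, 0.988, 0.158, -0.003]
ft_force: [0.3, -0.2, -1.9]
width: 0.252
```

```bash
python3 - <<'E'
from station import *
from rr import *
for n,b in(("scene",(260,110,80,60)),):
    s=snapshot(n); np.savez(f"pics/{n}15.npz",**s); u,v,w,h=b
    cv2.imwrite(f"pics/{n}15.png",cv2.resize(s["frame"][v:v+h,u:u+w,::-1],(800,600),interpolation=cv2.INTER_CUBIC))
E
python3 go.py .4865 .297 .053 108.4
```

```text
t 19.67 pos [487.  300.2  74.8] jaw -71.9 q [-0.9   0.83  0.5   1.88 -0.68  0.61 -1.22] w 0.253 F [ 0.  -0.4 -1.1]
travel [-1.4  3.  21.8] turn -0.005
```

View pics/scene15.png

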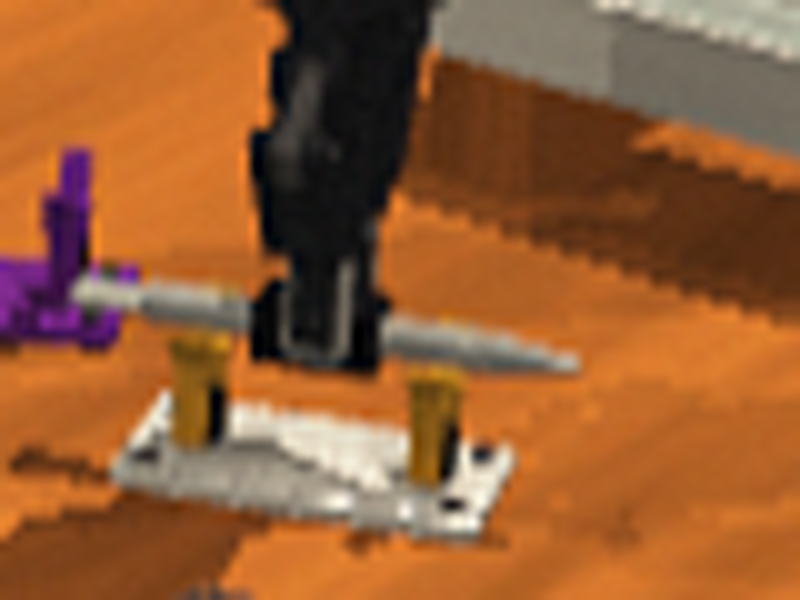

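The reamer is just above the clips, with its shafts at (195,305) and (450,340) over the clips at (200,390) and (435,430).

```bash
python3 - <<'E'
from rr import *
from scipy.optimize import least_squares
a=np.radians(18.4); ux=np.array([np.cos(a),np.sin(a)]); uy=np.array([-ux[1],ux[0]]); o=np.array([.485,.301])
for n in("14","15"):
    s=load(f"pics/scene{n}.npz"); c=cloud(s); f=s["frame"].astype(int)
    al=(c[...,:2]-o)@ux; ac=(c[...,:2]-o)@uy
    zc={"14":.101,"15":.0565}[n]
    for lo,hi in((-.06,-.028),(.028,.06)):
        k=(al>lo)&(al<hi)&(abs(ac)<.02)&(abs(c[...,2]-zc)<.0095)&(f.max(-1)-f.min(-1)<60)
        r=least_squares(lambda p:np.hypot(ac[k]-p[0],c[...,2][k]-p[1])-.007,[-.004,zc],loss='soft_l1',f_scale=.0007)
        print(n,lo,k.sum(),"axis across,z",np.round(r.x,4))
E
```

```text
14 -0.06 29 axis across,z [-0.0036  0.0997]
14 0.028 34 axis across,z [-0.0024  0.101 ]
15 -0.06 29 axis across,z [-0.0021  0.0563]
15 0.028 30 axis across,z [-0.0014  0.0565]
```

Request:
move_arm --plan '[{"travel": [-1,2,0],"turn": 0,"gripper": 12},{"travel": [-1,2,4],"turn": 0,"gripper": 12},{"travel": [-1,2,8],"turn": 0,"gripper": 12},{"travel": [-1,2,8],"turn": 0,"gripper": 12}]'

```text
t: 20.0
eef_pos: [0.4876, 0.299, 0.0685]
orientation: [-0.003, 0.987, 0.158, -0.002]
ft_force: [0.6, -0.2, -1.2]
width: 0.25
```

Request:
move_arm --plan '[{"travel": [0,0,2],"turn": 0,"gripper": 12},{"travel": [0,0,4],"turn": 0,"gripper": 12},{"travel": [0,0,4],"turn": 0,"gripper": 12}]'

```text
t: 20.25
eef_pos: [0.4875, 0.2993, 0.0646]
orientation: [-0.003, 0.987, 0.158, -0.002]
ft_force: [-0.9, -0.4, -0.7]
width: 0.254
```

Request:
move_arm --plan '[{"travel": [0,1,1.5],"turn": 0,"gripper": 12},{"travel": [0,1,3],"turn": 0,"gripper": 12},{"travel": [0,1,3],"turn": 0,"gripper": 12}]'

```text
t: 20.5
eef_pos: [0.4881, 0.2993, 0.0625]
orientation: [-0.004, 0.987, 0.158, -0.001]
ft_force: [-2.1, 2.6, 4.1]
width: 0.256
```

Request:
move_arm --plan '[{"travel": [0,0,1.5],"turn": 0,"gripper": 12},{"travel": [0,0,3],"turn": 0,"gripper": 12},{"travel": [0,0,3],"turn": 0,"gripper": 12}]'

```text
t: 20.75
eef_pos: [0.4888, 0.2995, 0.0601]
orientation: [-0.004, 0.987, 0.158, -0.001]
ft_force: [-1.2, 2.3, 7.2]
width: 0.261
```

Request:
move_arm --plan '[{"travel": [0,-1,1.5],"turn": 0,"gripper": 12},{"travel": [0,-1,3],"turn": 0,"gripper": 12},{"travel": [0,-1,3],"turn": 0,"gripper": 12}]'

```text
t: 21.0
eef_pos: [0.489, 0.2998, 0.0569]
orientation: [-0.003, 0.987, 0.158, -0.0]
ft_force: [-0.3, 1.6, 5.2]
width: 0.253
```

Request:
move_arm --plan '[{"travel": [0,0,1.5],"turn": 0,"gripper": 12},{"travel": [0,0,3],"turn": 0,"gripper": 12},{"travel": [0,0,3],"turn": 0,"gripper": 12}]'

```text
t: 21.25
eef_pos: [0.4881, 0.2994, 0.0525]
orientation: [-0.003, 0.987, 0.158, -0.001]
ft_force: [1.4, 2.4, -3.7]
width: 0.257
```

The force dropped to -3.7 N, so it is snapping in. I'm pressing a little more to seat it on the saddles.

Request:
move_arm --plan '[{"travel": [0,0,1],"turn": 0,"gripper": 12},{"travel": [0,0,1.5],"turn": 0,"gripper": 12},{"travel": [0,0,1.5],"turn": 0,"gripper": 12}]'

```text
t: 21.5
eef_pos: [0.4876, 0.2993, 0.0516]
orientation: [-0.003, 0.987, 0.158, -0.002]
ft_force: [-0.4, 1.5, 4.0]
width: 0.255
```

```bash
python3 go.py .4865 .298 .052 108.4
```

```text
t 21.5 pos [487.6 299.3  51.6] jaw -71.8 q [-0.88  0.86  0.46  1.89 -0.71  0.56 -1.2 ] w 0.255 F [-0.4  1.5  4. ]
travel [-1.4  0.9 -0.4] turn -0.004
```

Request:
move_arm --plan '[{"travel": [0,0,1],"turn": 0,"gripper": 12},{"travel": [0,0,1],"turn": 0,"gripper": 12}]'

```text
t: 21.67
eef_pos: [0.4876, 0.2993, 0.0515]
orientation: [-0.003, 0.987, 0.158, -0.002]
ft_force: [-1.4, 0.1, 13.3]
width: 0.255
```

It's seated: 13 N with no further motion. I'm easing off, opening and retreating.

Request:
move_arm --plan '[{"travel": [0,0,-1],"turn": 0,"gripper": 12},{"travel": [0,0,-1],"turn": 0,"gripper": 25},{"travel": [0,0,-1],"turn": 0,"gripper": 40},{"travel": [0,0,-1],"turn": 0,"gripper": 55},{"travel": [0,0,-1],"turn": 0,"gripper": 60}]'

```text
t: 22.08
eef_pos: [0.4873, 0.2986, 0.0509]
orientation: [-0.002, 0.987, 0.158, -0.002]
ft_force: [-0.1, -0.6, -0.1]
width: 0.694
```

Request:
move_arm --plan '[{"travel": [0,0,-15],"turn": 0,"gripper": 60},{"travel": [0,0,-40],"turn": 0,"gripper": 60},{"travel": [0,0,-70],"turn": 0,"gripper": 60},{"travel": [0,0,-100],"turn": 0,"gripper": 60},{"travel": [0,0,-130],"turn": 0,"gripper": 60}]'

```text
t: 22.5
eef_pos: [0.4878, 0.2979, 0.1822]
orientation: [-0.002, 0.987, 0.158, -0.002]
ft_force: [-0.1, 0.3, -0.5]
width: 0.701
```

Request:
move_arm --plan '[{"travel": [-15,25,-15],"turn": 0,"gripper": 60},{"travel": [-25,50,-30],"turn": 0,"gripper": 60},{"travel": [-30,80,-40],"turn": 0,"gripper": 60},{"travel": [-30,110,-40],"turn": 0,"gripper": 60},{"travel": [-30,110,-40],"turn": 0,"gripper": 60}]'

```text
t: 22.92
eef_pos: [0.4962, 0.1773, 0.2222]
orientation: [-0.001, 0.988, 0.154, -0.0]
ft_force: [0.1, 0.1, 0.4]
width: 0.708
```

```bash
python3 - <<'E'
from station import *
from rr import *
from scipy.optimize import least_squares
print(sense()["t"],sense()["eef_pos"])
s=snapshot("scene"); np.savez("pics/scene16.npz",**s)
cv2.imwrite("pics/scene16.png",cv2.resize(s["frame"][105:255,170:370,::-1],(800,600),interpolation=cv2.INTER_CUBIC))
t=snapshot("top"); np.savez("pics/top16.npz",**t)
cv2.imwrite("pics/top16.png",cv2.resize(t["frame"][130:265,130:310,::-1],(800,600),interpolation=cv2.INTER_CUBIC))
a=np.radians(18.4); ux=np.array([np.cos(a),np.sin(a)]); uy=np.array([-ux[1],ux[0]]); o=np.array([.485,.301])
c=cloud(s); f=s["frame"].astype(int); al=(c[...,:2]-o)@ux; ac=(c[...,:2]-o)@uy
g=(abs(al)<.03)&(abs(ac)<.025)&(f.max(-1)<70)&(c[...,2]>.015); print("grip",g.sum(),"along",al[g].min(),al[g].max(),"z",c[...,2][g].min(),np.percentile(c[...,2][g],98))
for lo,hi in((-.066,-.05),(.05,.064)):
    k=(al>lo)&(al<hi)&(abs(ac)<.016)&(c[...,2]>.022)&(c[...,2]<.06)
    print(lo,k.sum(),"z",c[...,2][k].min(),c[...,2][k].max())
E
```

```text
22.9167 [0.49622732 0.17727169 0.2222459 ]
grip 98 along -0.02027880441810214 0.022039925101172007 z 0.02600939911345279 0.0463271458886191
-0.066 13 z 0.026143318808399263 0.04165263734902236
0.05 18 z 0.03016996448453202 0.04101179008407385
```

View pics/scene16.png

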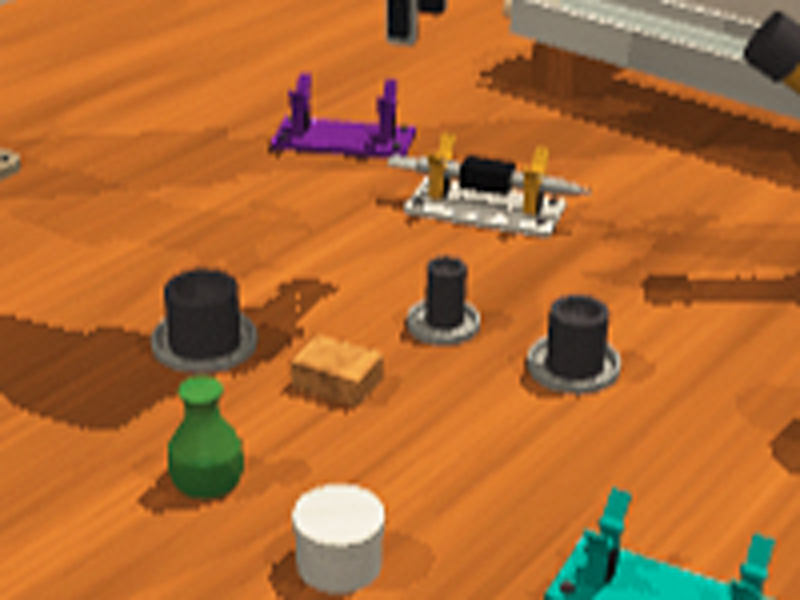

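View pics/top16.png

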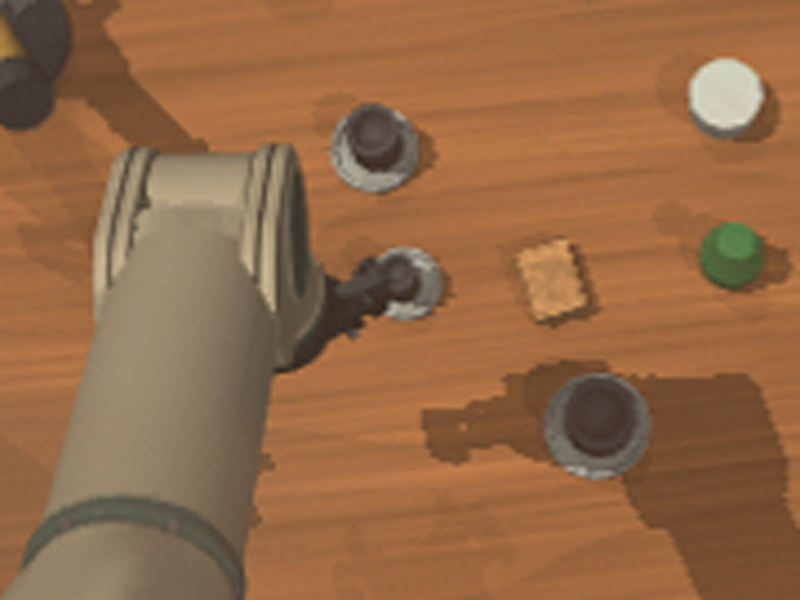

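The reamer lies in both clips at (488,172), with the shaft tops 41 mm up at both ends. That puts the axis at 34 mm, fully home. The moulds are upright in their dishes and the vase is unmoved. I'll check the mould heights, then hand in.

```bash
python3 - <<'E'
from h import *
s=load("pics/scene16.npz"); c=cloud(s); f=s["frame"]
for n,x,y,r in(("s",.5693,.1194,.015),("m",.6785,.132,.021),("l",.4452,-.013,.027),("vase",.56,-.129,.025)):
    m=(np.hypot(c[...,0]-x,c[...,1]-y)<r+.009)&(c[...,2]>.045); q=c[m]
    cc,rr=cv2.minEnclosingCircle((q[:,:2]*1000).astype(np.float32)); print(n,"centre",np.round(cc,1),"dish",x,y,"r",round(rr,1),"ztop",np.percentile(q[:,2],97).round(4))
from station import *
print(sense()["ft_force"],abs(sense()["dq"]).max()); print(sign_off())
E
```

```text
s centre [568.5 123.2] dish 0.5693 0.1194 r 15.3 ztop 0.053
m centre [679.9 133. ] dish 0.6785 0.132 r 22.7 ztop 0.0537
l centre [447.4 -15. ] dish 0.4452 -0.013 r 28.1 ztop 0.0535
vase centre [ 558.5 -127.5] dish 0.56 -0.129 r 14.3 ztop 0.0729
[ 0.5829827   1.10967477 -0.40877241] 0.037641421712900275
the job is handed in; nothing more can be done
None
```

The job is done and handed in at about 23 s of the 102 s allowed. The small, medium and large moulds are in their matching dishes, in that order, and the reamer is snapped into the white-based rest with brass clips.

- **Moulds:** All three stand upright with their tops about 53 mm above the bench, so they sit flat on the 3 mm dish floors. They are 2–4 mm from the dish centres, with 9 mm of clearance.
- **Reamer:** Pressing met about 7 N, then the snap; a further push reached 13 N with no motion. Its axis measured 34 mm up at both ends, and the black grip is centred between the clips.
- **Vase and arm:** The vase is upright and within 2 mm of where it was first measured. The arm was clear of everything at the end.

**Disagreement in the checks:** the top camera differed from the scene camera by up to about 6 mm. I used the scene camera, which agreed with the arm to within 2 mm. The first move call was refused because its rows lacked "turn"; nothing moved.

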